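# Prove a knee bracket's corner and fillet with radius leaves

### The arm

A 7-joint arm with a two-finger parallel gripper is mounted at the origin on the work surface. World frame = base frame: x ahead of the robot, y to its left, z up, the work surface at z = 0. Lengths are in mm, angles in rad, forces in N, time in s.
With the tool pointing down it reaches from about 400 to 875 mm from the base axis. Payload 4.4 kg.
Tool frame: the origin (TCP) lies midway between the tips of the shut fingers; the grasp point (between the pads) lies 19 mm behind it (ctrl.grip_point_offset is the distance from the TCP to the grasp point, in mm); z points along the fingers, x is the direction in which the jaws open and shut, and the axes are right-handed (so a half turn about z gives the same grasp; the last joint's range is limited). The gripper opens to 85 mm and grips with 20 to 120 N. Pads are 22 mm wide; open, the fingers measure 114 mm over their backs; the gripper's body (76 mm by 85 mm) begins 54 mm behind the grasp point. The pads swing forward as they close: fully open they stand 13 mm farther back than shut.
Start: joints at [-1.188, 0.628, 0.038, 1.517, -0.027, 0.996, -0.02], TCP at [282.004, 585.655, 231.313] pointing down, gripper open.
Joint ranges: [-3.06, 3.06], [-0.37, 2.12], [-1.25, 1.32], [0.18, 2.47], [-1.1, 4.24], [0.23, 1.98], [-2.94, 2.94]. Speed limits (rad/s): [2.57, 2.57, 3.14, 3.14, 3.14, 3.14, 3.14].

### API

Orientations are given as [roll, pitch, yaw] about the fixed x, y, z axes, in that order (R = Rz(yaw) Ry(pitch) Rx(roll)).
In Python, from cell import ctrl, viewer gives the robot as it stands.
- The arm moves only by the tool apply_moves, never from a script. Its argument "series" is a list that holds one entry, the list of rows, each a list of 6 numbers: the shift along the tool's x, y, z normalised to -1 to 1, where 1 is 50 mm, then the turn, a rotation vector about the tool's x, y, z normalised to -1 to 1, where 1 is 6 degrees. In form: [[[tx, ty, tz, rx, ry, rz], ...]]. A call has exactly 5 rows; each row shifts and turns the commanded pose from where the row before left it, along the tool's axes as they then stand; what a row does not reach is not made up. A row lasts 1/8 s, in which the tool goes at most 62.5 mm and 10.7 degrees, less where a joint would pass 70% of its speed; a pose out of reach is approached as far as the arm can. A call with a number of a shift or a turn outside -1 to 1 is refused whole. A call with a gripper value outside its range is refused whole. "claw" is the gripper command: -1 is shut, 1 is fully open, values between are in proportion, set as the call begins (left out, the last holds). The fingers move at their own pace and stop on an object; the grip force is fixed at half the most. Time passes only in rows, so rows that do not move let the fingers close, or fill a call up. It gives the time, the measured TCP pose, the force and the opening at its end, in the units of the state.
- ctrl.read_state(): the state, without advancing time (a new reading comes with each control period).
- viewer.get_image(name): name is "scene" or "top" or "wrist"; returns the picture (420x560x3 uint8, blue, green, red); there is no depth.
- viewer.camera_info(name): a dict with "K" (3x3 intrinsics, pixels), "distortion" ([k1, k2, p1, p2, k3] as OpenCV has them; the pictures are not rectified), "R" (3x3) and "t" (3): a world point X has camera coordinates R X + t. Camera axes: x right, y down, z forward; pixel columns grow to the right and rows downward; lengths in mm; the calibration is good to about 2 mm. A picture is of the moment at which its call begins: read the wrist's pose just before it. camera_info takes no time and is no camera call; for the wrist camera it gives the pose at the moment of the call.
- ctrl.finish_job(): hands the job in, once; it reports no verdict.
Trained networks look in the newest picture that a camera, given by its name, has taken for a name from the list of things; names that differ only in an ending like _2 or _b are one class to them, and where a whole thing is asked for, a point or a joint stands for the part that bears it (a point fixed in the world has none). Each returns a list of dicts, best first, with "score" (0 to 1); they miss things now and then, are a little off and sometimes report something else, mostly with a low value. They report only what shows in the picture. A call takes as long as a camera call.
- viewer.find_in(camera, label): "location" ([column, row] as shares, 0 to 1, of the picture: columns of its width, rows of its height, amid what is visible of it).
The state is a dict: "clock": time; "qpos": joint angles; "qd": joint speeds; "tau": joint torques, N m; "eef_pos": TCP position; "tool_rot": TCP orientation; "force": force on the tool from outside, world axes, zero at the start; "torque": the same for the moment, N m; "width": finger opening in mm.
Only numpy, scipy, OpenCV 4.12 (cv2) and the standard library are available. Lean on these libraries where they do the work, as an engineer would, in place of code of your own. Each camera call takes 0.05 s, during which the arm holds its last target. There are 200 camera calls.

### The job

Find out with the radius leaves which radius the steel knee bracket in the middle of the desk has: press the concave leaf that fits lightly home on its rounded outer corner, both lands bearing for half a second, no rocking on the curve and no gap at it, and leave it seated there; then do the same with the convex leaf that fits in its inside fillet. Leave both fitting leaves seated flat on the desk for the inspection photo and any leaf that does not fit lying flat on the desk clear of the bracket. Touch gently, with less than 10 N: do not force a leaf, shift either bracket or disturb the other things on the desk.

Things in the scene. Friction and masses are not known exactly. Their poses are not given: they have to be found in the camera images.
- concave_20: L-shaped steel leaf, 6 mm thick, arms 30 wide and 85 mm long outside, along its +x and +y; inside corner a fillet of radius 20 mm, straight lands from there to 55 mm from the corner point. Grip: upright grey bar 36 x 14 mm, top 56 mm over the desk, on a 46 x 22 mm foot up to 10 mm; the bar's 36 mm side lies along the diagonal between +x and +y. Origin: underside, below the bar's middle; z up. About 0.24 kg
- concave_28: L-shaped steel leaf, 6 mm thick, arms 30 wide and 85 mm long outside, along its +x and +y; inside corner a fillet of radius 28 mm, straight lands from there to 55 mm from the corner point. Grip: upright grey bar 36 x 14 mm, top 56 mm over the desk, on a 46 x 22 mm foot up to 10 mm; the bar's 36 mm side lies along the diagonal between +x and +y. Origin: underside, below the bar's middle; z up. About 0.24 kg
- convex_20: square steel leaf, 64 x 64 x 6 mm, its -x -y corner rounded to radius 20 mm. Grip: upright grey bar 36 x 14 mm, top 56 mm over the desk, on a 46 x 22 mm foot up to 10 mm; the bar's 36 mm side lies along the diagonal between +x and +y. Origin: underside, below the bar's middle; z up. About 0.24 kg
- convex_28: square steel leaf, 64 x 64 x 6 mm, its -x -y corner rounded to radius 28 mm. Grip: upright grey bar 36 x 14 mm, top 56 mm over the desk, on a 46 x 22 mm foot up to 10 mm; the bar's 36 mm side lies along the diagonal between +x and +y. Origin: underside, below the bar's middle; z up. About 0.24 kg
- concave_20_arc (a point): centre of its concave curve, underside, at (34, 34, 0) mm in the leaf's frame (its lands would meet in a sharp corner at (14, 14)); fitting and fully home on an outer corner it lies on the bracket's origin, with the leaf's axes along the bracket's
- convex_20_arc (a point): centre of its rounded corner's curve, underside, at (-16, -16, 0) mm in the leaf's frame (its edges would meet in a sharp corner at (-36, -36)); fitting and fully home in a fillet it lies on the bracket's fillet point, with the leaf's axes along the bracket's
- concave_28_arc (a point): centre of its concave curve, underside, at (42, 42, 0) mm in the leaf's frame (its lands would meet in a sharp corner at (14, 14)); fitting and fully home on an outer corner it lies on the bracket's origin, with the leaf's axes along the bracket's
- convex_28_arc (a point): centre of its rounded corner's curve, underside, at (-8, -8, 0) mm in the leaf's frame (its edges would meet in a sharp corner at (-36, -36)); fitting and fully home in a fillet it lies on the bracket's fillet point, with the leaf's axes along the bracket's
- concave_20_xland: part of concave_20: its straight land along its x axis, the edge that bears on the bracket's edge along x (from the end of the curve to 55 mm from the sharp corner); shares the leaf's frame
- concave_20_yland: part of concave_20: its straight land along its y axis, the edge that bears on the bracket's edge along y (from the end of the curve to 55 mm from the sharp corner); shares the leaf's frame
- concave_28_xland: part of concave_28: its straight land along its x axis, the edge that bears on the bracket's edge along x (from the end of the curve to 55 mm from the sharp corner); shares the leaf's frame
- concave_28_yland: part of concave_28: its straight land along its y axis, the edge that bears on the bracket's edge along y (from the end of the curve to 55 mm from the sharp corner); shares the leaf's frame
- convex_20_xland: part of convex_20: its straight land along its x axis, the edge that bears on the bracket's edge along x (from the end of the curve to 64 mm from the sharp corner); shares the leaf's frame
- convex_20_yland: part of convex_20: its straight land along its y axis, the edge that bears on the bracket's edge along y (from the end of the curve to 64 mm from the sharp corner); shares the leaf's frame
- convex_28_xland: part of convex_28: its straight land along its x axis, the edge that bears on the bracket's edge along x (from the end of the curve to 64 mm from the sharp corner); shares the leaf's frame
- convex_28_yland: part of convex_28: its straight land along its y axis, the edge that bears on the bracket's edge along y (from the end of the curve to 64 mm from the sharp corner); shares the leaf's frame
- bracket_p: loose steel knee bracket, L-shaped, 20 mm thick, arms 60 wide and 150 mm long outside, along its +x and +y, 2.4 kg (slides at 12 to 17 N). Its outer corner and its inside fillet have the same radius R: 20 mm on one bracket, 28 on the other, not told which. Origin: underside, at the centre of the outer corner's curve, R in from both outer edges; z up
- bracket_p_fillet (a point): centre of its inside fillet's curve, underside, at (60, 60, 0) mm in the bracket's frame. The bracket to check lies in the middle (y within 0.15 m of 0), the other far left (y over 0.4 m)
- bracket_q: loose steel knee bracket, L-shaped, 20 mm thick, arms 60 wide and 150 mm long outside, along its +x and +y, 2.4 kg (slides at 12 to 17 N). Its outer corner and its inside fillet have the same radius R: 20 mm on one bracket, 28 on the other, not told which. Origin: underside, at the centre of the outer corner's curve, R in from both outer edges; z up
- bracket_q_fillet (a point): centre of its inside fillet's curve, underside, at (60, 60, 0) mm in the bracket's frame. The bracket to check lies in the middle (y within 0.15 m of 0), the other far left (y over 0.4 m)
- mouse: black computer mouse, 105 x 60 x 32 mm, bystander; origin under its middle
- mug: white mug, 80 mm wide, 95 mm tall, bystander; origin under its middle
- stapler: black stapler, 145 x 36 x 50 mm, bystander; origin under its middle
- tape_measure: black tape measure, 70 x 34 x 62 mm, bystander; origin under its middle

How it is judged (in metres and radians):
On the way, in this order (a step that is already met when the one before it is completed fails the run):
1. a concave leaf that fits is pressed lightly home on the outer corner (each straight land bears with over 1 N for 0.3 s, curve centres within 2 mm, turned within 2 degrees) (((world y of bracket_p below 0.3 m and horizontal distance between concave_20_arc and bracket_p below 0.002 m and angle between the x axis of concave_20 and the x axis of bracket_p, either way round below 0.035 rad and contact force between each of concave_20_xland, concave_20_yland and bracket_p above 1 N) or (world y of bracket_p below 0.3 m and horizontal distance between concave_28_arc and bracket_p below 0.002 m and angle between the x axis of concave_28 and the x axis of bracket_p, either way round below 0.035 rad and contact force between each of concave_28_xland, concave_28_yland and bracket_p above 1 N) or (world y of bracket_q below 0.3 m and horizontal distance between concave_20_arc and bracket_q below 0.002 m and angle between the x axis of concave_20 and the x axis of bracket_q, either way round below 0.035 rad and contact force between each of concave_20_xland, concave_20_yland and bracket_q above 1 N) or (world y of bracket_q below 0.3 m and horizontal distance between concave_28_arc and bracket_q below 0.002 m and angle between the x axis of concave_28 and the x axis of bracket_q, either way round below 0.035 rad and contact force between each of concave_28_xland, concave_28_yland and bracket_q above 1 N))), for 0.3 s.
2. a convex leaf that fits is pressed lightly home in the inside fillet (each straight land bears with over 1 N for 0.3 s, curve centres within 2 mm, turned within 2 degrees) (((world y of bracket_p below 0.3 m and horizontal distance between convex_20_arc and bracket_p_fillet below 0.002 m and angle between the x axis of convex_20 and the x axis of bracket_p, either way round below 0.035 rad and contact force between each of convex_20_xland, convex_20_yland and bracket_p above 1 N) or (world y of bracket_p below 0.3 m and horizontal distance between convex_28_arc and bracket_p_fillet below 0.002 m and angle between the x axis of convex_28 and the x axis of bracket_p, either way round below 0.035 rad and contact force between each of convex_28_xland, convex_28_yland and bracket_p above 1 N) or (world y of bracket_q below 0.3 m and horizontal distance between convex_20_arc and bracket_q_fillet below 0.002 m and angle between the x axis of convex_20 and the x axis of bracket_q, either way round below 0.035 rad and contact force between each of convex_20_xland, convex_20_yland and bracket_q above 1 N) or (world y of bracket_q below 0.3 m and horizontal distance between convex_28_arc and bracket_q_fillet below 0.002 m and angle between the x axis of convex_28 and the x axis of bracket_q, either way round below 0.035 rad and contact force between each of convex_28_xland, convex_28_yland and bracket_q above 1 N))), for 0.3 s.
At the end, for the whole second after the job is handed in: On the middle bracket the concave leaf of its radius sits on the outer corner and the convex leaf of that radius in the fillet, curve centres within 2 mm, turned within 2 degrees; all leaves flat on the desk and at rest, the two others clear of the bracket (((world y of bracket_p below 0.3 m and horizontal distance between concave_20_arc and bracket_p below 0.002 m and angle between the x axis of concave_20 and the x axis of bracket_p, either way round below 0.035 rad) or (world y of bracket_p below 0.3 m and horizontal distance between concave_28_arc and bracket_p below 0.002 m and angle between the x axis of concave_28 and the x axis of bracket_p, either way round below 0.035 rad) or (world y of bracket_q below 0.3 m and horizontal distance between concave_20_arc and bracket_q below 0.002 m and angle between the x axis of concave_20 and the x axis of bracket_q, either way round below 0.035 rad) or (world y of bracket_q below 0.3 m and horizontal distance between concave_28_arc and bracket_q below 0.002 m and angle between the x axis of concave_28 and the x axis of bracket_q, either way round below 0.035 rad)) and ((world y of bracket_p below 0.3 m and horizontal distance between convex_20_arc and bracket_p_fillet below 0.002 m and angle between the x axis of convex_20 and the x axis of bracket_p, either way round below 0.035 rad) or (world y of bracket_p below 0.3 m and horizontal distance between convex_28_arc and bracket_p_fillet below 0.002 m and angle between the x axis of convex_28 and the x axis of bracket_p, either way round below 0.035 rad) or (world y of bracket_q below 0.3 m and horizontal distance between convex_20_arc and bracket_q_fillet below 0.002 m and angle between the x axis of convex_20 and the x axis of bracket_q, either way round below 0.035 rad) or (world y of bracket_q below 0.3 m and horizontal distance between convex_28_arc and bracket_q_fillet below 0.002 m and angle between the x axis of convex_28 and the x axis of bracket_q, either way round below 0.035 rad)) and height (world z) of each of concave_20, concave_28, convex_20, convex_28 below 0.003 m and angle between each of concave_20, concave_28, convex_20, convex_28's own z axis and vertical below 0.05 rad and ((world y of bracket_p below 0.3 m and horizontal distance between concave_20_arc and bracket_p below 0.002 m and angle between the x axis of concave_20 and the x axis of bracket_p, either way round below 0.035 rad) or (world y of bracket_q below 0.3 m and horizontal distance between concave_20_arc and bracket_q below 0.002 m and angle between the x axis of concave_20 and the x axis of bracket_q, either way round below 0.035 rad) or (contact force between concave_20 and bracket_p below 0.05 N and contact force between concave_20 and bracket_q below 0.05 N)) and linear speed of each of concave_20, concave_28, convex_20, convex_28 below 0.01 m/s and ((world y of bracket_p below 0.3 m and horizontal distance between concave_28_arc and bracket_p below 0.002 m and angle between the x axis of concave_28 and the x axis of bracket_p, either way round below 0.035 rad) or (world y of bracket_q below 0.3 m and horizontal distance between concave_28_arc and bracket_q below 0.002 m and angle between the x axis of concave_28 and the x axis of bracket_q, either way round below 0.035 rad) or (contact force between concave_28 and bracket_p below 0.05 N and contact force between concave_28 and bracket_q below 0.05 N)) and ((world y of bracket_p below 0.3 m and horizontal distance between convex_20_arc and bracket_p_fillet below 0.002 m and angle between the x axis of convex_20 and the x axis of bracket_p, either way round below 0.035 rad) or (world y of bracket_q below 0.3 m and horizontal distance between convex_20_arc and bracket_q_fillet below 0.002 m and angle between the x axis of convex_20 and the x axis of bracket_q, either way round below 0.035 rad) or (contact force between convex_20 and bracket_p below 0.05 N and contact force between convex_20 and bracket_q below 0.05 N)) and ((world y of bracket_p below 0.3 m and horizontal distance between convex_28_arc and bracket_p_fillet below 0.002 m and angle between the x axis of convex_28 and the x axis of bracket_p, either way round below 0.035 rad) or (world y of bracket_q below 0.3 m and horizontal distance between convex_28_arc and bracket_q_fillet below 0.002 m and angle between the x axis of convex_28 and the x axis of bracket_q, either way round below 0.035 rad) or (contact force between convex_28 and bracket_p below 0.05 N and contact force between convex_28 and bracket_q below 0.05 N))); the robot touches nothing.
It fails at once if a leaf is forced against a bracket (over 12 N) (contact force between any of concave_20, concave_28, convex_20, convex_28 and bracket_p above 12 N or contact force between any of concave_20, concave_28, convex_20, convex_28 and bracket_q above 12 N).
It fails at once if a bracket is shifted by more than 5 mm (distance of any of bracket_p, bracket_q from where it was at the start of the episode above 0.005 m).
It fails at once if a bystander is moved by more than 15 mm (distance of any of mouse, mug, stapler, tape_measure from where it was at the start of the episode above 0.015 m).
It also fails if it takes over 72 s, if anything falls off the work surface, if the arm or the gripper's body presses on something with over 40 N, if the wrist force passes 120 N, or if a joint passes its speed limit or range.

## Working session

There is one attempt and no reset: what is moved stays moved. The work goes in short steps, Python scripts to look and compute and a tool call to move; the robot and the scene stay as the last step left them, time stands still between calls to the robot, and variables do not carry over. Pictures are saved under pics/ and viewed, about 8 in all and at most 12, crops included, and the job is handed in when it is done.

Besides the shell and the picture viewer there is one more tool, called after "Call:" as name(argument=value, ...), one argument or row to a line, values as JSON. apply_moves: Moves the arm, as the interface text tells. Scaled input: -1 to 1 covers 50 mm each way for a shift and 6 degrees each way for a turn. Its arguments: {"type":"object","properties":{"series":{"type":"array","items":{"type":"array","items":{"type":"array","items":{"type":"number"}}}},"claw":{"type":"number"}},"required":["series"]}

```bash
ls; mkdir -p pics; python3 - <<'E'
from cell import ctrl, viewer
import cv2,numpy as np
s=ctrl.read_state();print({k:np.round(v,3).tolist() for k,v in s.items()})
a=viewer.get_image("top");cv2.imwrite("pics/top.png",a)
b=viewer.get_image("scene");cv2.imwrite("pics/scene.png",b)
for n in("top","scene","wrist"):
  c=viewer.camera_info(n);print(n,{k:np.round(v,3).tolist() for k,v in c.items()})
for l in ["concave_20","concave_28","convex_20","convex_28","bracket_p","bracket_q","mouse","mug","stapler","tape_measure"]:
  r=viewer.find_in("top",l);print(l,[(round(d["score"],2),[round(d["location"][0]*560),round(d["location"][1]*420)]) for d in r[:4]])
E
```

```text
pics
{'clock': 0.0, 'qpos': [-1.188, 0.629, 0.038, 1.518, -0.027, 0.996, -0.02], 'qd': [0.0, -0.002, -0.0, 0.001, -0.001, 0.0, -0.0], 'tau': [0.0, -56.339, 1.226, -19.345, 0.011, 0.011, -0.0], 'eef_pos': [281.72, 585.081, 230.385], 'tool_rot': [3.142, 0.002, 1.122], 'force': [0.465, -0.25, -0.263], 'torque': [0.015, -0.04, 0.013], 'width': 85.528}
top {'K': [[448.115, 0.0, 285.787], [0.0, 448.115, 209.851], [0.0, 0.0, 1.0]], 'distortion': [-0.081, 0.0, 0.0, 0.0, 0.0], 'R': [[0.02, -1.0, 0.002], [-0.992, -0.02, -0.128], [0.128, 0.001, -0.992]], 't': [5.596, 551.125, 1348.478]}
scene {'K': [[463.088, 0.0, 276.835], [0.0, 463.088, 204.287], [0.0, 0.0, 1.0]], 'distortion': [-0.077, 0.0, 0.0, 0.0, 0.0], 'R': [[-0.364, 0.931, -0.016], [0.763, 0.288, -0.579], [-0.535, -0.222, -0.815]], 't': [156.508, -396.764, 1736.096]}
wrist {'K': [[310.197, 0.0, 279.276], [0.0, 310.197, 209.859], [0.0, 0.0, 1.0]], 'distortion': [-0.001, 0.0, 0.0, 0.0, 0.0], 'R': [[0.434, 0.901, -0.001], [0.859, -0.414, 0.301], [0.271, -0.132, -0.954]], 't': [-649.074, -39.023, 380.155]}
concave_20 [(0.93, [221, 263]), (0.85, [361, 261]), (0.19, [396, 205])]
concave_28 [(0.93, [221, 263]), (0.85, [361, 261]), (0.19, [396, 205])]
convex_20 [(0.79, [189, 196]), (0.59, [304, 194]), (0.56, [399, 204])]
convex_28 [(0.79, [189, 196]), (0.59, [304, 194]), (0.56, [399, 204])]
bracket_p [(0.92, [305, 197]), (0.7, [119, 236])]
bracket_q [(0.92, [305, 197]), (0.7, [119, 236])]
mouse [(0.95, [132, 191])]
mug [(0.81, [364, 143]), (0.23, [396, 205])]
stapler [(0.71, [452, 281]), (0.49, [363, 258]), (0.42, [188, 196])]
tape_measure [(0.87, [224, 153]), (0.6, [188, 197])]
```

View pics/top.png

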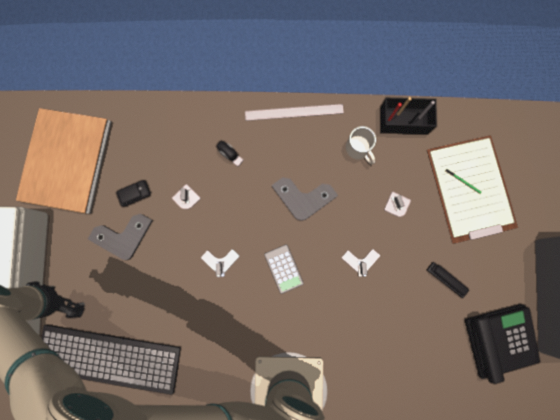

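The top view shows the middle bracket at about (305,197), with its corner towards the robot. The concave leaves are at (221,263) and (361,261), and the convex ones at (187,197) and (398,204). The other bracket is at (119,236).

```bash
cat >h.py <<'E'
from cell import ctrl, viewer
import cv2,numpy as np
from scipy.spatial.transform import Rotation as Ro
def ray(ci,px,z):
    p=cv2.undistortPoints(np.array(px,float).reshape(-1,1,2),ci["K"],np.array(ci["distortion"]))[:,0]
    R=np.array(ci["R"]);t=np.array(ci["t"]);C=-R.T@t
    d=np.c_[p,np.ones(len(p))]@R
    return C+d*((z-C[2])/d[:,2])[:,None]
def proj(ci,X):
    R=np.array(ci["R"]);return cv2.projectPoints(np.array(X,float).reshape(-1,3),cv2.Rodrigues(R)[0],np.array(ci["t"]),np.array(ci["K"]),np.array(ci["distortion"]))[0][:,0]
def st():
    s=ctrl.read_state();R=Ro.from_euler("xyz",s["tool_rot"]).as_matrix();return s,R
def goto(xy,z,yaw=None):
    "moves in tool frame (mm, deg) to get TCP to target, tool down, x axis at world yaw (mod 180)"
    s,R=st();d=np.array([*xy,z])-s["eef_pos"]
    x=R.T@d;out="shift(tool,mm) %s"%np.round(x,1)
    cur=np.degrees(np.arctan2(R[1,0],R[0,0]))
    if yaw is not None:
        dy=(yaw-cur+90)%180-90
        T=Ro.from_euler("xyz",[np.pi,0,np.radians(cur+dy)]).as_matrix()
        rv=np.degrees(Ro.from_matrix(R.T@T).as_rotvec());out+=" rot deg %s norm %s"%(np.round(rv,2),np.round(rv/6,3))
    print("pos",np.round(s["eef_pos"],1),"yaw",round(cur,2),"F",np.round(s["force"],2),"T",np.round(s["torque"],3),"t",round(s["clock"],2),"w",round(s["width"],1));print(out," norm",np.round(x/50,3))
E
python3 - <<'E'
from h import *
c=viewer.camera_info("top")
for n,p,z in [("brM",(305,197),20),("brL",(119,236),20),("ccL",(221,263),6),("ccR",(361,261),6),("cvL",(187,197),6),("cvR",(398,204),6),("mug",(363,143),50),("tape",(228,152),30),("mouse",(132,191),20),("stap",(448,279),30)]: print(n,np.round(ray(c,[p],z)[0]))
ci=viewer.camera_info("wrist");R=np.array(ci["R"]);C=-R.T@np.array(ci["t"]);s,T=st()
print("cam in tool",np.round(T.T@(C-s["eef_pos"]),1),np.round(T.T@R.T,3).tolist())
goto((480,0),330,0)
a=cv2.imread("pics/top.png")[130:290,170:420];cv2.imwrite("pics/topc.png",cv2.resize(a,None,fx=3.2,fy=3.2,interpolation=cv2.INTER_CUBIC))
E
```

```text
brM [595. -43.  20.]
brL [460. 538.  20.]
ccL [384. 215.   6.]
ccR [ 399. -221.    6.]
cvL [590. 331.   6.]
cvR [ 581. -339.    6.]
mug [ 765. -221.   50.]
tape [732. 203.  30.]
mouse [603. 505.  20.]
stap [ 347. -487.   30.]
cam in tool [-1.000e-01 -7.690e+01 -1.429e+02] [[1.0, -0.001, 0.0], [0.001, 0.954, 0.301], [-0.0, -0.301, 0.954]]
pos [282.  585.7 231.3] yaw 64.29 F [-0.28  0.47  0.31] T [-0.021  0.023  0.032] t 0.6 w 85.2
shift(tool,mm) [-441.7  432.5  -98.7] rot deg [-1.000e-02 -0.000e+00  6.429e+01] norm [-1.0000e-03 -0.0000e+00  1.0714e+01]  norm [-8.835  8.65  -1.974]
```

View pics/topc.png

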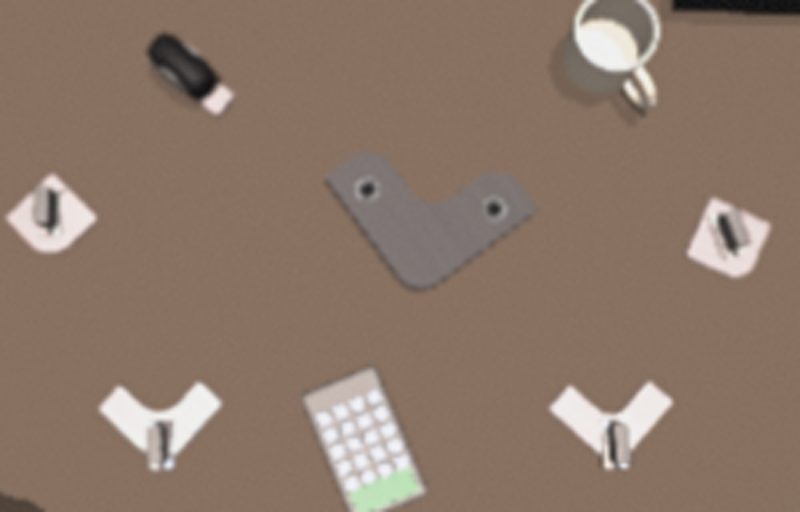

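The zoomed crop shows the bracket corner at (420,285) and its fillet at (435,205). I can tell the leaf radii apart from close views.

```bash
cat >>h.py <<'E'
def plan(xy,z,yaw,n):
    "rows (normalised) for a straight move in n rows, turning evenly"
    s,R=st();p=np.array(s["eef_pos"]);cur=np.degrees(np.arctan2(R[1,0],R[0,0]))
    dy=(yaw-cur+90)%180-90 if abs(yaw)<=180 else 0
    T=Ro.from_euler("xyz",[np.pi,0,np.radians(cur+dy)]).as_matrix()
    rv=Ro.from_matrix(R.T@T).as_rotvec();tgt=np.array([*xy,z],float)
    print("pos",np.round(p,1),"yaw",round(cur,2),"F",np.round(s["force"],2),"T",np.round(s["torque"],3),"t",round(s["clock"],2),"w",round(s["width"],1))
    for i in range(n):
        d=R.T@((tgt-p)/(n-i));r=np.degrees(rv/n)
        row=np.round(np.r_[d/50,r/6],2);print(row.tolist())
        p=p+R@(row[:3]*50);R=R@Ro.from_rotvec(np.radians(row[3:]*6)).as_matrix()
E
python3 - <<'E'
from h import *
plan((440,265),190,90,10)
E
```

```text
pos [282.  585.7 231.3] yaw 64.29 F [-0.28  0.47  0.31] T [-0.021  0.023  0.032] t 0.6 w 85.2
[-0.44, 0.56, 0.08, -0.0, -0.0, -0.43]
[-0.47, 0.54, 0.08, -0.0, -0.0, -0.43]
[-0.49, 0.52, 0.08, -0.0, -0.0, -0.43]
[-0.51, 0.5, 0.08, -0.0, -0.0, -0.43]
[-0.53, 0.48, 0.08, -0.0, -0.0, -0.43]
[-0.56, 0.45, 0.09, -0.0, -0.0, -0.43]
[-0.57, 0.43, 0.08, -0.0, -0.0, -0.43]
[-0.59, 0.4, 0.09, -0.0, -0.0, -0.43]
[-0.61, 0.37, 0.08, -0.0, -0.0, -0.43]
[-0.63, 0.34, 0.09, -0.0, -0.0, -0.43]
```

Call:
apply_moves(
  series=[
    [[-0.44, 0.56, 0.08, 0, 0, -0.43], [-0.47, 0.54, 0.08, 0, 0, -0.43], [-0.49, 0.52, 0.08, 0, 0, -0.43], [-0.51, 0.5, 0.08, 0, 0, -0.43], [-0.53, 0.48, 0.08, 0, 0, -0.43]],
  ],
  claw=1,
)

```text
clock: 1.23
eef_pos: [361.6, 424.6, 211.4]
tool_rot: [3.141, -0.0, 1.349]
force: [0.3, 0.3, -0.2]
width: 85.5
```

Call:
apply_moves(
  series=[
    [[-0.56, 0.45, 0.09, 0, 0, -0.43], [-0.57, 0.43, 0.08, 0, 0, -0.43], [-0.59, 0.4, 0.09, 0, 0, -0.43], [-0.61, 0.37, 0.08, 0, 0, -0.43], [-0.63, 0.34, 0.09, 0, 0, -0.43]],
  ],
)

```text
clock: 1.85
eef_pos: [440.8, 264.3, 189.9]
tool_rot: [3.141, -0.0, 1.574]
force: [0.1, -0.1, -0.0]
width: 85.4
```

```bash
cat >>h.py <<'E'
def snap(name):
    import json
    s,R=st();ci=viewer.camera_info("wrist");a=viewer.get_image("wrist");cv2.imwrite(f"pics/{name}.png",a)
    json.dump({k:np.array(v).tolist() for k,v in ci.items()},open(f"pics/{name}.json","w"));return a,ci
E
python3 - <<'E'
from h import *
a,ci=snap("w1")
cv2.imwrite("pics/w1b.png",cv2.resize(a,(800,600),interpolation=cv2.INTER_CUBIC))
plan((440,-40),190,90,6)
E
```

```text
pos [443.  258.1 189.3] yaw 89.87 F [ 1.53 -3.57  0.42] T [-0.353 -0.097 -0.003] t 1.9 w 85.6
[-0.99, -0.01, 0.0, 0.0, 0.01, -0.0]
[-0.99, -0.01, 0.0, 0.0, 0.01, -0.0]
[-1.0, -0.01, 0.0, 0.0, 0.01, -0.0]
[-0.99, -0.01, 0.0, 0.0, 0.01, -0.0]
[-1.0, -0.0, -0.0, 0.0, 0.01, -0.0]
[-0.99, -0.01, -0.0, 0.0, 0.01, -0.0]
```

View pics/w1b.png

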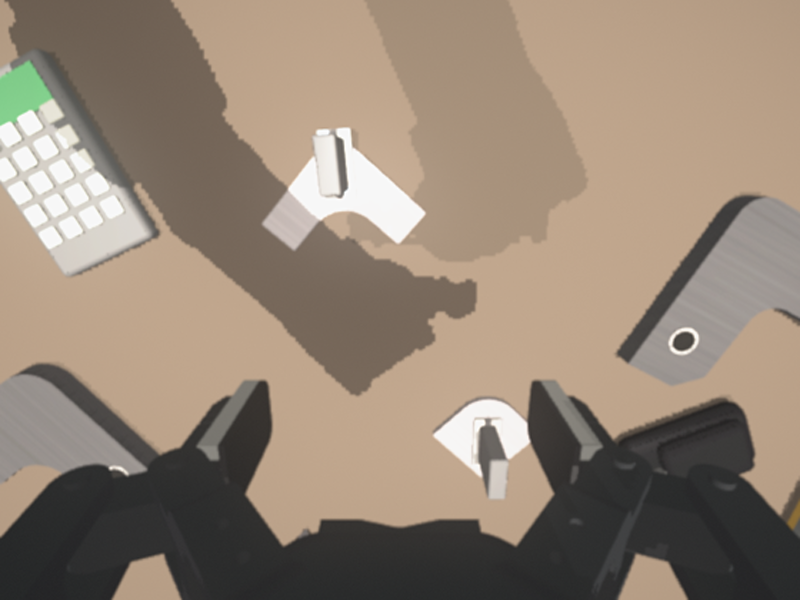

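The wrist view shows the left concave leaf at (345,190), the left convex at (485,440), the middle bracket at lower left and the other bracket at right. Next I'll take settled views of the middle bracket and the right-hand leaves.

Call:
apply_moves(
  series=[
    [[-0.75, 0.57, 0, 0, 0, 0], [-0.75, 0.57, 0, 0, 0, 0], [-0.75, 0.57, 0, 0, 0, 0], [-0.75, 0.57, 0, 0, 0, 0], [-0.75, 0.57, 0, 0, 0, 0]],
  ],
)

```text
clock: 2.52
eef_pos: [583.9, 76.8, 190.0]
tool_rot: [3.141, -0.0, 1.572]
force: [0.1, 0.8, -0.0]
width: 85.6
```

Call:
apply_moves(
  series=[
    [[-0.75, 0.57, 0, 0, 0, 0], [-0.75, 0.57, 0, 0, 0, 0], [-0.75, 0.57, 0, 0, 0, 0], [0, 0, 0, 0, 0, 0], [0, 0, 0, 0, 0, 0]],
  ],
)

```text
clock: 3.15
eef_pos: [668.1, -33.6, 189.5]
tool_rot: [-3.141, -0.001, 1.572]
force: [0.4, 0.7, 0.3]
width: 85.6
```

```bash
python3 - <<'E'
from h import *
snap("w2");plan((540,-290),190,90,1)
E
```

```text
pos [667.9 -32.7 189.6] yaw 90.17 F [0.29 0.22 0.19] T [-0.001  0.012 -0.036] t 3.2 w 85.3
[-5.14, -2.57, -0.01, -0.01, -0.01, 0.03]
```

Call:
apply_moves(
  series=[
    [[-0.83, -0.43, 0, 0, 0, 0], [-0.83, -0.43, 0, 0, 0, 0], [-0.83, -0.43, 0, 0, 0, 0], [-0.83, -0.43, 0, 0, 0, 0], [-0.83, -0.43, 0, 0, 0, 0]],
  ],
)

```text
clock: 3.82
eef_pos: [560.8, -241.3, 190.2]
tool_rot: [3.141, -0.001, 1.575]
force: [-0.2, -0.7, 0.2]
width: 85.1
```

Call:
apply_moves(
  series=[
    [[-0.83, -0.43, 0, 0, 0, 0], [0, 0, 0, 0, 0, 0], [0, 0, 0, 0, 0, 0], [0, 0, 0, 0, 0, 0], [0, 0, 0, 0, 0, 0]],
  ],
)

```text
clock: 4.45
eef_pos: [540.6, -282.1, 189.8]
tool_rot: [3.141, -0.001, 1.575]
force: [-0.0, -0.4, 0.9]
width: 85.1
```

```bash
python3 - <<'E'
from h import *
a,ci=snap("w3");plan((540,-290),190,90,1)
b=cv2.imread("pics/w2.png")
cv2.imwrite("pics/m23.png",cv2.resize(np.vstack([b[:300],a[:300]]),None,fx=1,fy=1))
E
```

```text
pos [ 540.5 -282.4  189.8] yaw 90.2 F [-0.19 -0.43  0.62] T [ 0.006  0.001 -0.021] t 4.5 w 85.5
[-0.15, -0.01, -0.0, 0.0, -0.0, 0.03]
```

View pics/m23.png

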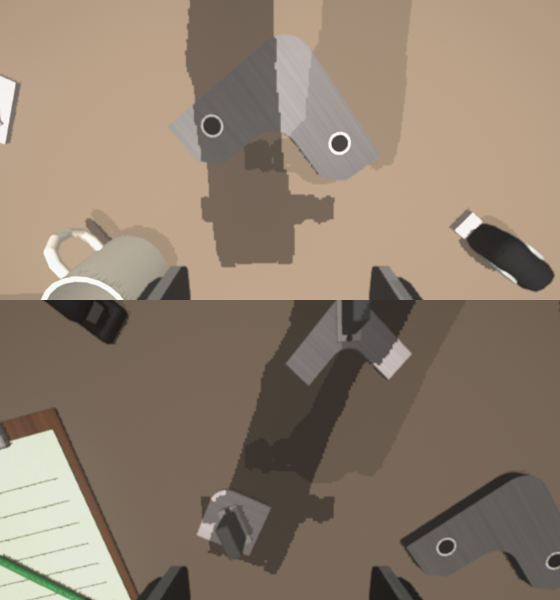

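```bash
cat >fit.py <<'E'
from h import *
import json
from scipy.optimize import minimize
def arc(c,R,a0,a1,n):
    t=np.radians(np.linspace(a0,a1,n));return np.c_[c[0]+R*np.cos(t),c[1]+R*np.sin(t)]
def seg(a,b): 
    n=int(np.hypot(b[0]-a[0],b[1]-a[1]));return np.linspace(a,b,n+1)
def outline(kind,R):
    "list of (points, outward normals sign by local rule)"
    if kind=="concave": P=[seg((69,-15),(69,13)),seg((68,14),(14+R,14)),arc((14+R,14+R),R,270,180,int(1.5*R)),seg((14,14+R),(14,68)),seg((13,69),(-15,69)),seg((-16,68),(-16,-8)),seg((-8,-16),(68,-16))];zz=6
    if kind=="convex": P=[seg((-36+R,-36),(27,-36)),seg((28,-35),(28,27)),seg((27,28),(-35,28)),seg((-36,27),(-36,-36+R)),arc((-36+R,-36+R),R,180,270,int(1.5*R))];zz=6
    if kind=="bracket": P=[seg((0,-R),(135-R,-R)),seg((130-R,60-R),(60,60-R)),arc((60,60),R,270,180,int(1.5*R)),seg((60-R,60),(60-R,130-R)),seg((-R,135-R),(-R,0)),arc((0,0),R,180,270,int(1.5*R))];zz=20
    N=[]
    for p in P:
        d=np.gradient(p,axis=0);d/=np.linalg.norm(d,axis=1)[:,None];N.append(np.c_[d[:,1],-d[:,0]])
    return np.vstack(P),np.vstack(N),zz
def imgs(name):
    a=cv2.imread(f"pics/{name}.png");ci={k:np.array(v) for k,v in json.load(open(f"pics/{name}.json")).items()}
    return a,cv2.GaussianBlur(cv2.cvtColor(a,cv2.COLOR_BGR2LAB),(0,0),.7).astype(np.float32),ci
def score(p,kind,R,L,ci,off=1.0,z0=0):
    P,N,z=outline(kind,R);c,s=np.cos(p[2]),np.sin(p[2]);M=np.array([[c,-s],[s,c]])
    v=[]
    for o in(-off,off):
        W=(P+o*N)@M.T+p[:2];q=proj(ci,np.c_[W,np.full(len(W),z+z0)]).astype(np.float32)
        v.append(cv2.remap(L,q[:,0].copy(),q[:,1].copy(),cv2.INTER_LINEAR)[:,0])
    return -np.minimum(np.linalg.norm(v[0]-v[1],axis=1),25).mean()
def fit(kind,R,name,x0,wide=True,z0=0):
    a,L,ci=imgs(name);best=None
    G=[(dx,dy,dt) for dt in np.radians(range(-24,25,6)) for dx in(-12,-4,4,12) for dy in(-12,-4,4,12)] if wide else [(0,0,0)]
    c=sorted((score(np.add(x0,g),kind,R,L,ci,3,z0),tuple(np.add(x0,g))) for g in G)[:6]
    for _,p in c:
        for off in(2.5,1):
            r=minimize(score,p,(kind,R,L,ci,off,z0),method="Nelder-Mead",options=dict(initial_simplex=np.array(p)+np.array([[0,0,0],[3*off,0,0],[0,3*off,0],[0,0,.05]]),xatol=.01,fatol=.01));p=r.x
        if best is None or r.fun<best[0]: best=(r.fun,p)
    return best
def draw(a,ci,kind,R,p,z0=0,col=(0,0,255)):
    P,N,z=outline(kind,R);c,s=np.cos(p[2]),np.sin(p[2]);W=P@np.array([[c,-s],[s,c]]).T+p[:2]
    for q in proj(ci,np.c_[W,np.full(len(W),z+z0)]): cv2.circle(a,tuple(int(round(v*8)) for v in q),4,col,-1,cv2.LINE_AA,3)
E
python3 - <<'E'
from fit import *
rows=[]
for kind,name,x0 in [("bracket","w2",(560,-43,0)),("concave","w1",(384,215,0)),("concave","w3",(399,-221,0)),("convex","w1",(590,331,0)),("convex","w3",(581,-339,0))]:
  for R in(20,28):
    x=[*x0[:2],np.pi*-.25]
    f,p=fit(kind,R,name,x);print(kind,name,R,round(f,2),np.round(p[:2],1),round(np.degrees(p[2]),2))
    a,_,ci=imgs(name);draw(a,ci,kind,R,p)
    c=proj(ci,[[p[0],p[1],5]])[0].astype(int);x,y=np.clip(c[0]-60,0,440),np.clip(c[1]-60,0,300)
    if kind=="bracket":y=max(y,0)
    rows.append(cv2.resize(a[y:y+120,x:x+120],(160,160)) if kind!="bracket" else cv2.resize(a[20:200,160:400],(160,160)))
cv2.imwrite("pics/fits.png",np.vstack([np.hstack(rows[0::2]),np.hstack(rows[1::2])]))
E
```

```text
bracket w2 20 -9.29 [541.1 -27.7] -52.24
bracket w2 28 -10.77 [552.2 -28.9] -52.34
concave w1 20 -21.94 [367.8 220.2] -40.65
concave w1 28 -24.02 [367.3 219.6] -39.84
concave w3 20 -22.91 [ 377.9 -219.1] -40.82
concave w3 28 -21.83 [ 376.5 -219.9] -40.82
convex w1 20 -21.39 [594.8 338.5] -45.97
convex w1 28 -21.96 [593.6 337.5] -46.92
convex w3 20 -22.29 [ 585.7 -332. ] -23.74
convex w3 28 -21.24 [ 585.8 -332. ] -23.66
```

View pics/fits.png

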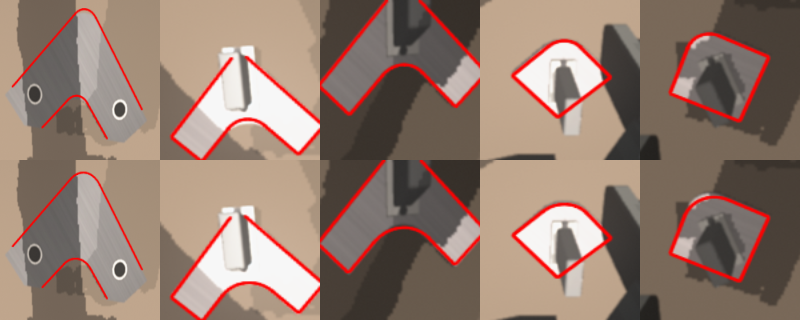

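Left-hand leaves are R28 and right-hand ones R20, shown by the overlays and the scores. The bracket fit is stuck, so I'm redoing it with a wider start.

```bash
python3 - <<'E'
from fit import *
o=[]
for R in(20,28):
  best=None
  for x in(535,555,575,595):
    for y in(-60,-40,-20):
      for th in(-45,-55):
        f,p=fit("bracket",R,"w2",(x,y,np.radians(th)),wide=False)
        if best is None or f<best[0]:best=(f,p)
  f,p=best;print(R,round(f,2),np.round(p[:2],1),round(np.degrees(p[2]),2))
  a,_,ci=imgs("w2");draw(a,ci,"bracket",R,p);o.append(cv2.resize(a[20:200,150:400],None,fx=1.6,fy=1.6))
cv2.imwrite("pics/fitb.png",np.hstack(o))
E
```

```text
20 -9.29 [541.1 -27.7] -52.25
28 -10.77 [552.2 -28.9] -52.33
```

View pics/fitb.png

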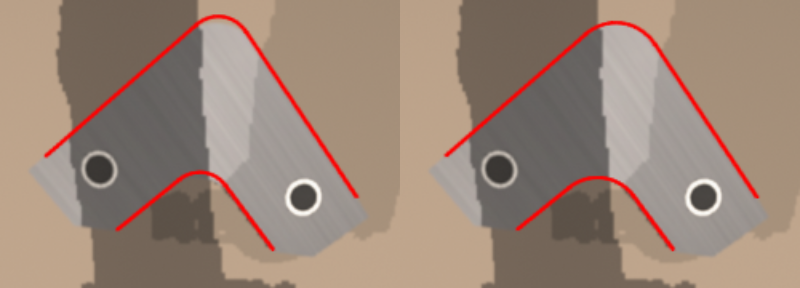

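Bracket R = 28: the R20 outline overshoots the corner, while the R28 one hugs both corner and fillet. I'll use the left-hand (28) leaves, starting with a settled close look at the concave one.

Call:
apply_moves(
  series=[
    [[0.83, -0.18, 0, 0, 0, 0], [0.83, -0.18, 0, 0, 0, 0], [0.83, -0.18, 0, 0, 0, 0], [0.83, -0.18, 0, 0, 0, 0], [0.83, -0.18, 0, 0, 0, 0]],
  ],
)

```text
clock: 5.12
eef_pos: [494.5, -74.4, 189.9]
tool_rot: [3.141, -0.0, 1.573]
force: [0.2, 0.7, 0.3]
width: 85.6
```

Call:
apply_moves(
  series=[
    [[0.83, -0.18, 0, 0, 0, 0], [0.83, -0.18, 0, 0, 0, 0], [0.83, -0.18, 0, 0, 0, 0], [0.83, -0.18, 0, 0, 0, 0], [0.83, -0.18, 0, 0, 0, 0]],
  ],
)

```text
clock: 5.75
eef_pos: [449.0, 133.1, 190.0]
tool_rot: [3.141, -0.0, 1.573]
force: [1.0, 0.3, -1.0]
width: 85.2
```

Call:
apply_moves(
  series=[
    [[0.83, -0.18, 0, 0, 0, -0.4], [0.83, -0.18, 0, 0, 0, -0.4], [0, 0, 0, 0, 0, 0], [0, 0, 0, 0, 0, 0], [0, 0, 0, 0, 0, 0]],
  ],
)

```text
clock: 6.38
eef_pos: [429.8, 212.4, 189.8]
tool_rot: [-3.141, 0.001, 1.654]
force: [-0.1, -0.3, 0.1]
width: 85.7
```

```bash
python3 - <<'E'
from fit import *
snap("w4")
f,p=fit("concave",28,"w4",(367,220,np.radians(-40)));th=np.degrees(p[2]);print(f,np.round(p[:2],2),th)
f2,_=fit("concave",20,"w4",(367,220,np.radians(-40)));print("R20",f2)
plan(p[:2],90,th+135,5)
plan(p[:2],22,th+135,1)
E
```

```text
-24.422977447509766 [367.13 221.08] -41.998983957745615
R20 -22.779296875
pos [429.8 212.5 189.8] yaw 94.75 F [-0.22 -1.55  0.91] T [-0.013 -0.042  0.027] t 6.42 w 85.7
[0.06, -0.25, 0.4, 0.0, 0.0, 0.06]
[0.05, -0.25, 0.4, 0.0, 0.0, 0.06]
[0.05, -0.25, 0.4, 0.0, 0.0, 0.06]
[0.05, -0.24, 0.4, 0.0, 0.0, 0.06]
[0.05, -0.25, 0.4, 0.0, 0.0, 0.06]
pos [429.8 212.5 189.8] yaw 94.75 F [-0.22 -1.55  0.91] T [-0.013 -0.042  0.027] t 6.42 w 85.7
[0.28, -1.24, 3.36, 0.0, 0.01, 0.29]
```

Call:
apply_moves(
  series=[
    [[0.06, -0.25, 0.4, 0, 0, 0.06], [0.05, -0.25, 0.4, 0, 0, 0.06], [0.05, -0.25, 0.4, 0, 0, 0.06], [0.05, -0.24, 0.4, 0, 0, 0.06], [0.05, -0.25, 0.4, 0, 0, 0.06]],
  ],
)

```text
clock: 7.05
eef_pos: [367.0, 221.5, 89.4]
tool_rot: [3.141, -0.0, 1.622]
force: [0.2, -0.5, -0.3]
width: 85.5
```

Call:
apply_moves(
  series=[
    [[0, 0, 0.45, 0, 0, 0], [0, 0, 0.45, 0, 0, 0], [0, 0, 0.46, 0, 0, 0], [0, 0, 0, 0, 0, 0], [0, 0, 0, 0, 0, 0]],
  ],
)

```text
clock: 7.68
eef_pos: [367.0, 218.9, 33.7]
tool_rot: [-3.141, 0.009, 1.623]
force: [0.9, 0.0, 0.1]
width: 85.2
```

Call:
apply_moves(
  series=[
    [[0, 0, 0, 0, 0, 0], [0, 0, 0, 0, 0, 0], [0, 0, 0, 0, 0, 0], [0, 0, 0, 0, 0, 0], [0, 0, 0, 0, 0, 0]],
  ],
  claw=-1,
)

```text
clock: 8.3
eef_pos: [366.6, 219.7, 33.7]
tool_rot: [-3.141, 0.008, 1.626]
force: [-0.9, 1.1, 5.6]
width: 12.9
```

```bash
python3 - <<'E'
from h import *
plan((366.8,221.1),72,93,5)
E
```

```text
pos [366.6 219.7  33.7] yaw 93.15 F [-0.94  1.05  5.63] T [0.242 0.164 0.115] t 8.3 w 12.9
[0.0, 0.0, -0.15, -0.0, 0.02, 0.01]
[0.01, 0.0, -0.15, -0.0, 0.02, 0.01]
[0.0, 0.0, -0.16, -0.0, 0.02, 0.01]
[0.01, 0.0, -0.15, -0.0, 0.02, 0.01]
[0.0, 0.0, -0.16, -0.0, 0.02, 0.01]
```

The arm could not go below z = 33.7 this close in, so the grip is near the bar's top. I'll lift gently, set the leaf down in front of the bracket and regrip deeper there.

Call:
apply_moves(
  series=[
    [[0, 0, -0.15, 0, 0, 0], [0, 0, -0.25, 0, 0, 0], [0, 0, -0.3, 0, 0, 0], [0, 0, -0.3, 0, 0, 0], [0, 0, -0.2, 0, 0, 0]],
  ],
)

```text
clock: 8.93
eef_pos: [366.6, 219.6, 94.0]
tool_rot: [-3.14, 0.009, 1.625]
force: [0.5, 0.8, -2.4]
width: 13.0
```

```bash
python3 - <<'E'
from h import *
plan((475.4,-19),93,82.67,10)
E
```

```text
pos [366.6 219.6  94. ] yaw 93.09 F [ 0.45  0.79 -2.35] T [ 0.003  0.017 -0.008] t 8.93 w 13.0
[-0.49, 0.19, 0.01, -0.0, 0.01, 0.17]
[-0.48, 0.2, 0.01, -0.0, 0.01, 0.17]
[-0.48, 0.21, 0.0, -0.0, 0.01, 0.17]
[-0.48, 0.22, 0.0, -0.0, 0.01, 0.17]
[-0.47, 0.23, 0.0, -0.0, 0.01, 0.17]
[-0.47, 0.23, 0.0, -0.0, 0.01, 0.17]
[-0.47, 0.24, 0.01, -0.0, 0.01, 0.17]
[-0.46, 0.25, 0.0, -0.0, 0.01, 0.17]
[-0.46, 0.26, 0.0, -0.0, 0.01, 0.17]
[-0.45, 0.27, 0.01, -0.0, 0.01, 0.17]
```

Call:
apply_moves(
  series=[
    [[-0.49, 0.19, 0.01, 0, 0.01, 0.17], [-0.48, 0.2, 0.01, 0, 0.01, 0.17], [-0.48, 0.21, 0, 0, 0.01, 0.17], [-0.48, 0.22, 0, 0, 0.01, 0.17], [-0.47, 0.23, 0, 0, 0.01, 0.17]],
  ],
)

```text
clock: 9.55
eef_pos: [421.4, 99.8, 93.1]
tool_rot: [-3.14, 0.004, 1.535]
force: [0.8, -0.2, -2.8]
width: 12.7
```

Call:
apply_moves(
  series=[
    [[-0.47, 0.23, 0, 0, 0.01, 0.17], [-0.47, 0.24, 0.01, 0, 0.01, 0.17], [-0.46, 0.25, 0, 0, 0.01, 0.17], [-0.46, 0.26, 0, 0, 0.01, 0.17], [-0.45, 0.27, 0.01, 0, 0.01, 0.17]],
  ],
)

```text
clock: 10.18
eef_pos: [475.5, -19.9, 92.1]
tool_rot: [-3.14, -0.001, 1.446]
force: [0.5, 0.0, -2.2]
width: 12.6
```

```bash
python3 - <<'E'
from h import *
plan((475.4,-19),34.5,82.67,3)
E
```

```text
pos [475.5 -19.9  92.1] yaw 82.86 F [ 0.5   0.03 -2.22] T [-0.015  0.001  0.042] t 10.18 w 12.6
[0.01, -0.0, 0.38, -0.0, -0.0, 0.01]
[0.0, -0.0, 0.39, -0.0, -0.0, 0.01]
[0.01, -0.0, 0.38, -0.0, -0.0, 0.01]
```

Call:
apply_moves(
  series=[
    [[0, 0, 0.38, 0, 0, 0], [0, 0, 0.38, 0, 0, 0], [0, 0, 0.36, 0, 0, 0], [0, 0, 0, 0, 0, 0], [0, 0, 0.02, 0, 0, 0]],
  ],
)

```text
clock: 10.8
eef_pos: [475.7, -18.7, 35.6]
tool_rot: [-3.141, -0.002, 1.447]
force: [-0.3, -0.6, -3.3]
width: 12.7
```

Call:
apply_moves(
  series=[
    [[0, 0, 0, 0, 0, 0], [0, 0, 0, 0, 0, 0], [0, 0, 0, 0, 0, 0], [0, 0, 0, 0, 0, 0], [0, 0, 0, 0, 0, 0]],
  ],
  claw=-0.3,
)

```text
clock: 11.42
eef_pos: [475.7, -18.8, 35.2]
tool_rot: [-3.141, -0.002, 1.447]
force: [-0.1, -0.4, -0.3]
width: 29.8
```

```bash
python3 - <<'E'
from h import *
plan((475.4,-19),23,82.67,3);plan((650,-30),190,82.67,1)
E
```

```text
pos [475.7 -18.8  35.2] yaw 82.9 F [-0.1  -0.41 -0.32] T [-0.003 -0.017  0.011] t 11.43 w 29.8
[-0.0, -0.0, 0.08, -0.0, -0.0, 0.01]
[-0.0, -0.0, 0.08, -0.0, -0.0, 0.01]
[-0.01, -0.0, 0.08, -0.0, -0.0, 0.01]
pos [475.7 -18.8  35.2] yaw 82.9 F [-0.1  -0.41 -0.32] T [-0.003 -0.017  0.011] t 11.43 w 29.8
[0.21, 3.49, -3.1, -0.01, -0.01, 0.04]
```

Call:
apply_moves(
  series=[
    [[0, 0, -0.8, 0, 0, 0], [0, 0.3, -0.8, 0, 0, 0], [0, 0.6, -0.8, 0, 0, 0], [0.1, 0.7, -0.7, 0, 0, 0], [0.1, 0.8, 0, 0, 0, 0]],
  ],
)

```text
clock: 12.05
eef_pos: [598.7, -24.0, 193.5]
tool_rot: [3.137, -0.002, 1.446]
force: [0.9, -0.1, 0.4]
width: 29.6
```

Call:
apply_moves(
  series=[
    [[0, 0.8, 0, 0, 0, 0], [0, 0.3, 0, 0, 0, 0], [0, 0, 0, 0, 0, 0], [0, 0, 0, 0, 0, 0], [0, 0, 0, 0, 0, 0]],
  ],
)

```text
clock: 12.68
eef_pos: [649.7, -30.6, 190.2]
tool_rot: [-3.14, -0.001, 1.448]
force: [-1.3, -0.3, 0.3]
width: 30.0
```

```bash
python3 - <<'E'
from fit import *
snap("w5");a,_,ci=imgs("w5")
f,b=fit("bracket",28,"w5",(552,-29,np.radians(-52.3)),wide=False);print("bracket",f,np.round(b[:2],2),np.degrees(b[2]))
f2,b2=fit("bracket",20,"w5",(541,-28,np.radians(-52.3)),wide=False);print("bracket20",f2)
f,p=fit("concave",28,"w5",(475,-19,np.radians(-52.3)),wide=False);print("leaf",f,np.round(p[:2],2),np.degrees(p[2]))
draw(a,ci,"bracket",28,b);draw(a,ci,"concave",28,p)
cv2.imwrite("pics/w5f.png",cv2.resize(a[0:260,120:460],(800,612))[:600])
plan(p[:2],24,np.degrees(p[2])+135,1)
E
```

```text
bracket -9.14868450164795 [552.41 -28.64] -52.68635836368532
bracket20 -8.113197326660156
leaf -21.672077178955078 [476.65 -18.79] -52.80275386114857
pos [649.9 -30.7 190.3] yaw 82.93 F [-0.92 -1.61  0.18] T [-0.093 -0.003  0.021] t 12.72 w 29.6
[-0.19, -3.46, 3.33, -0.01, -0.01, 0.12]
```

View pics/w5f.png

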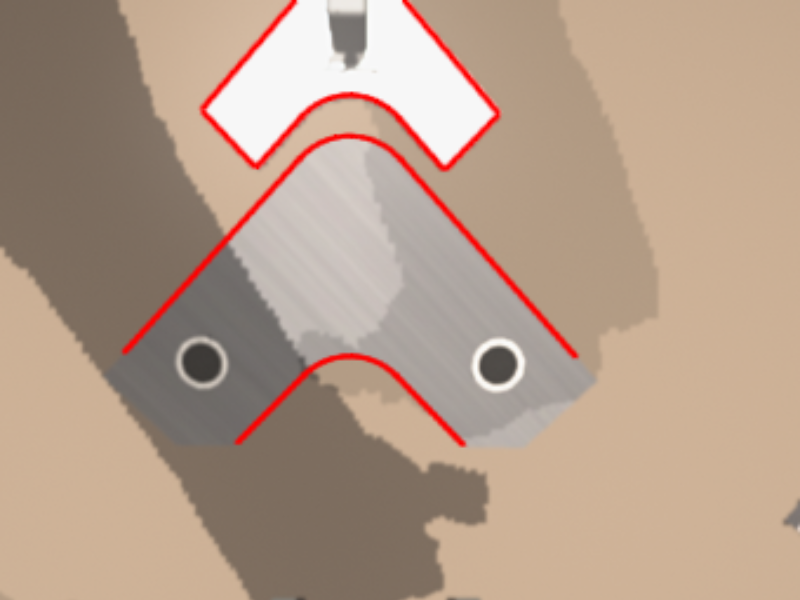

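The overlay matches well: bracket corner at (350,135), leaf curve at (350,95), and R28 is clear. The leaf is aligned to 0.1° and 0.4 mm laterally, with 17 mm to go. Regripping deeper now.

Call:
apply_moves(
  series=[
    [[0, -0.8, 0, 0, 0, 0.03], [-0.1, -0.9, 0, 0, 0, 0.03], [-0.1, -0.9, 0.3, 0, 0, 0.03], [0, -0.6, 0.5, 0, 0, 0.03], [0, -0.28, 0.5, 0, 0, 0]],
  ],
)

```text
clock: 13.35
eef_pos: [474.7, -18.4, 125.3]
tool_rot: [-3.141, -0.001, 1.435]
force: [0.6, -0.6, 0.3]
width: 30.0
```

```bash
python3 - <<'E'
from h import *
plan((476.1,-18.8),24,82.25,4)
E
```

```text
pos [474.7 -18.4 125.3] yaw 82.2 F [ 0.57 -0.63  0.26] T [-0.064 -0.025  0.019] t 13.35 w 30.0
[-0.0, 0.01, 0.51, -0.0, -0.0, -0.0]
[-0.0, 0.01, 0.51, -0.0, -0.0, -0.0]
[-0.0, 0.0, 0.5, -0.0, -0.0, -0.0]
[-0.01, 0.01, 0.51, -0.0, -0.0, -0.0]
```

Call:
apply_moves(
  series=[
    [[0, 0.01, 0.5, 0, 0, 0], [0, 0.01, 0.5, 0, 0, 0], [0, 0.01, 0.5, 0, 0, 0], [0, 0, 0.52, 0, 0, 0], [0, 0, 0, 0, 0, 0]],
  ],
)

```text
clock: 13.98
eef_pos: [476.9, -18.1, 23.3]
tool_rot: [-3.138, -0.001, 1.435]
force: [-0.5, -0.2, 0.5]
width: 29.8
```

Call:
apply_moves(
  series=[
    [[0, 0, 0, 0, 0, 0], [0, 0, 0, 0, 0, 0], [0, 0, 0, 0, 0, 0], [0, 0, 0, 0, 0, 0], [0, 0, 0, 0, 0, 0]],
  ],
  claw=-1,
)

```text
clock: 14.6
eef_pos: [478.7, -18.2, 25.1]
tool_rot: [3.141, -0.002, 1.434]
force: [-1.0, -0.5, 6.7]
width: 13.1
```

```bash
python3 - <<'E'
from h import *
plan((476.1+.991*14,-18.9-.1338*14),24,82.3,3)
E
```

```text
pos [478.7 -18.2  25.1] yaw 82.18 F [-1.02 -0.52  6.72] T [-0.034  0.305  0.009] t 14.6 w 13.1
[-0.01, 0.08, 0.01, 0.0, -0.01, -0.01]
[-0.01, 0.08, 0.01, 0.0, -0.01, -0.01]
[-0.0, 0.07, 0.0, 0.0, -0.01, -0.01]
```

Call:
apply_moves(
  series=[
    [[0, 0, -0.03, 0, 0, 0], [0, 0, -0.02, 0, 0, 0], [0, 0.06, 0, 0, 0, 0], [0, 0.06, 0, 0, 0, 0], [0, 0.06, 0, 0, 0, 0]],
  ],
)

```text
clock: 15.22
eef_pos: [487.4, -19.5, 26.6]
tool_rot: [-3.141, -0.002, 1.434]
force: [1.2, 0.0, -2.9]
width: 13.2
```

```bash
python3 - <<'E'
from h import *
plan((493.5,-20.6),26,82.3,1)
E
```

```text
pos [487.4 -19.5  26.6] yaw 82.17 F [ 1.19  0.03 -2.93] T [0.058 0.03  0.003] t 15.22 w 13.2
[-0.01, 0.12, 0.01, -0.01, -0.02, -0.02]
```

Call:
apply_moves(
  series=[
    [[0, 0.03, 0, 0, 0, 0], [0, 0.03, 0, 0, 0, 0], [0, 0.02, 0, 0, 0, 0], [0, 0.02, 0, 0, 0, 0], [0, 0, 0, 0, 0, 0]],
  ],
)

```text
clock: 15.85
eef_pos: [492.1, -20.1, 26.7]
tool_rot: [-3.141, -0.002, 1.434]
force: [-0.2, 0.3, -2.6]
width: 13.1
```

Call:
apply_moves(
  series=[
    [[0, 0.01, 0, 0, 0, 0], [0, 0, 0, 0, 0, 0], [0, 0.01, 0, 0, 0, 0], [0, 0, 0, 0, 0, 0], [0, 0, 0, 0, 0, 0]],
  ],
)

```text
clock: 16.48
eef_pos: [493.0, -20.3, 26.7]
tool_rot: [-3.141, -0.002, 1.434]
force: [-0.6, -0.8, -2.1]
width: 12.7
```

Call:
apply_moves(
  series=[
    [[0, 0.01, 0, 0, 0, 0], [0, 0, 0, 0, 0, 0], [0, 0.01, 0, 0, 0, 0], [0, 0, 0, 0, 0, 0], [0, 0, 0, 0, 0, 0]],
  ],
)

```text
clock: 17.1
eef_pos: [494.0, -20.4, 26.7]
tool_rot: [-3.141, -0.002, 1.434]
force: [-0.4, 0.2, -2.4]
width: 13.3
```

```bash
python3 - <<'E'
from h import *
plan((493.5,-20.6),26,82.3,1)
E
```

```text
pos [494.  -20.4  26.7] yaw 82.19 F [-0.44  0.17 -2.42] T [-0.009  0.007  0.045] t 17.1 w 13.3
[-0.01, -0.01, 0.01, -0.01, -0.02, -0.02]
```

Call:
apply_moves(
  series=[
    [[0, 0.01, 0, 0, 0, 0], [0, 0, 0, 0, 0, 0], [0, 0.01, 0, 0, 0, 0], [0, 0, 0, 0, 0, 0], [0, 0, 0, 0, 0, 0]],
  ],
)

```text
clock: 17.73
eef_pos: [495.0, -20.5, 26.6]
tool_rot: [-3.141, -0.002, 1.434]
force: [-0.0, -0.1, -3.3]
width: 13.1
```

```bash
python3 - <<'E'
from h import *
plan((493.5,-20.6),26,82.3,1)
E
```

```text
pos [495.  -20.5  26.6] yaw 82.18 F [-0.01 -0.05 -3.27] T [0.029 0.091 0.038] t 17.73 w 13.1
[-0.01, -0.03, 0.01, -0.01, -0.01, -0.02]
```

Call:
apply_moves(
  series=[
    [[0, 0.01, 0, 0, 0, 0], [0, 0, 0, 0, 0, 0], [0, 0, 0, 0, 0, 0], [0, 0, 0, 0, 0, 0], [0, 0, 0, 0, 0, 0]],
  ],
)

```text
clock: 18.35
eef_pos: [495.2, -20.7, 26.6]
tool_rot: [-3.14, -0.001, 1.434]
force: [-1.8, -0.5, -3.2]
width: 13.2
```

Call:
apply_moves(
  series=[
    [[0, 0.01, 0, 0, 0, 0], [0, 0, 0, 0, 0, 0], [0, 0, 0, 0, 0, 0], [0, 0, 0, 0, 0, 0], [0, 0, 0, 0, 0, 0]],
  ],
)

```text
clock: 18.98
eef_pos: [495.3, -20.7, 26.6]
tool_rot: [-3.14, -0.001, 1.434]
force: [-5.1, 0.7, -0.2]
width: 13.6
```

Contact on both lands at about 3.6 N each (F resolves evenly along the two edge normals). Holding.

Call:
apply_moves(
  series=[
    [[0, 0, 0, 0, 0, 0], [0, 0, 0, 0, 0, 0], [0, 0, 0, 0, 0, 0], [0, 0, 0, 0, 0, 0], [0, 0, 0, 0, 0, 0]],
  ],
)

```text
clock: 19.6
eef_pos: [495.2, -20.8, 26.6]
tool_rot: [-3.14, -0.001, 1.434]
force: [-4.8, -0.6, -1.0]
width: 13.1
```

```bash
python3 - <<'E'
from h import *
plan((495.3,-20.7),26,82.3,1)
E
```

```text
pos [495.2 -20.8  26.6] yaw 82.19 F [-4.83 -0.55 -0.98] T [-0.047  1.15  -0.027] t 19.6 w 13.1
[0.0, 0.0, 0.01, -0.02, -0.01, -0.02]
```

Call:
apply_moves(
  series=[
    [[0, 0.005, 0, 0, 0, 0], [0, 0, 0, 0, 0, 0.03], [0, 0, 0, 0, 0, 0], [0, 0, 0, 0, 0, 0], [0, 0, 0, 0, 0, 0]],
  ],
)

```text
clock: 20.23
eef_pos: [495.3, -20.7, 26.5]
tool_rot: [-3.139, -0.001, 1.432]
force: [-5.1, 0.5, 0.4]
width: 13.3
```

Call:
apply_moves(
  series=[
    [[0, 0, 0, 0, 0, -0.05], [0, 0, 0, 0, 0, 0], [0, 0, 0, 0, 0, 0], [0, 0, 0, 0, 0, 0], [0, 0, 0, 0, 0, 0]],
  ],
)

```text
clock: 20.85
eef_pos: [495.3, -20.8, 26.5]
tool_rot: [-3.139, -0.001, 1.436]
force: [-5.6, 0.8, 0.0]
width: 12.9
```

```bash
python3 - <<'E'
from h import *
plan((495.3,-20.7),26,82.3,1)
E
```

```text
pos [495.3 -20.8  26.5] yaw 82.3 F [-5.62  0.79  0.05] T [-0.032  1.229 -0.042] t 20.85 w 12.9
[0.0, -0.0, 0.01, -0.02, -0.01, -0.0]
```

Call:
apply_moves(
  series=[
    [[0, -0.005, 0.01, 0, 0, 0], [0, 0, 0.01, 0, 0, 0], [0, 0, 0, 0, 0, 0], [0, 0, 0, 0, 0, 0], [0, 0, 0, 0, 0, 0]],
  ],
)

```text
clock: 21.48
eef_pos: [495.3, -20.9, 25.6]
tool_rot: [-3.14, -0.001, 1.436]
force: [-5.3, -0.5, -0.2]
width: 13.2
```

Call:
apply_moves(
  series=[
    [[0, 0, 0, 0, 0, 0], [0, 0, 0, 0, 0, 0], [0, 0, 0, 0, 0, 0], [0, 0, 0, 0, 0, 0], [0, 0, 0, 0, 0, 0]],
  ],
  claw=-0.3,
)

```text
clock: 22.1
eef_pos: [496.2, -20.6, 25.7]
tool_rot: [-3.141, -0.002, 1.437]
force: [0.1, 0.4, -0.2]
width: 30.2
```

Call:
apply_moves(
  series=[
    [[0, 0, -0.2, 0, 0, 0], [0, 0, -0.6, 0, 0, 0], [0, 0.4, -0.8, 0, 0, 0], [0.1, 0.8, -0.9, 0, 0, 0], [0.2, 0.8, -0.8, 0, 0, 0]],
  ],
)

```text
clock: 22.72
eef_pos: [598.1, -20.2, 193.4]
tool_rot: [3.141, -0.002, 1.436]
force: [1.1, 0.4, -0.3]
width: 30.3
```

Call:
apply_moves(
  series=[
    [[0, 0.8, 0, 0, 0, 0], [0, 0.4, 0, 0, 0, 0], [0, 0, 0, 0, 0, 0], [0, 0, 0, 0, 0, 0], [0, 0, 0, 0, 0, 0]],
  ],
)

```text
clock: 23.35
eef_pos: [655.7, -27.3, 190.8]
tool_rot: [-3.14, -0.001, 1.437]
force: [-0.3, 0.2, 1.0]
width: 30.0
```

```bash
python3 - <<'E'
from fit import *
snap("w6");a,_,ci=imgs("w6")
f,b=fit("bracket",28,"w6",(552.4,-28.6,np.radians(-52.7)),wide=False);print("bracket",f,np.round(b[:2],2),np.degrees(b[2]))
f,p=fit("concave",28,"w6",(493.5,-20.7,np.radians(-52.7)),wide=False);print("leaf",f,np.round(p[:2],2),np.degrees(p[2]))
c,s=np.cos(p[2]),np.sin(p[2]);arc_=p[:2]+np.array([[c,-s],[s,c]])@[42,42];print("arc-bracket",arc_-b[:2])
cv2.imwrite("pics/w6f.png",cv2.resize(a[0:260,120:460],(800,612))[:600])
plan((650,330),190,90,8)
E
```

```text
bracket -12.594216346740723 [552.63 -28.71] -52.58254754368104
leaf -23.909624099731445 [492.88 -20.77] -53.365950961453635
arc-bracket [-0.98334253 -0.69889374]
pos [655.8 -27.3 190.8] yaw 82.34 F [ 0.93 -0.51  0.05] T [-0.023 -0.026  0.024] t 23.4 w 29.9
[0.88, -0.13, 0.0, -0.0, -0.0, -0.16]
[0.89, -0.12, 0.0, -0.0, -0.0, -0.16]
[0.89, -0.1, 0.0, -0.0, -0.0, -0.16]
[0.89, -0.09, 0.01, -0.0, -0.0, -0.16]
[0.89, -0.08, 0.0, -0.0, -0.0, -0.16]
[0.89, -0.06, 0.01, -0.0, -0.0, -0.16]
[0.89, -0.04, 0.0, -0.0, -0.0, -0.16]
[0.89, -0.03, 0.01, -0.0, -0.0, -0.16]
```

View pics/w6f.png

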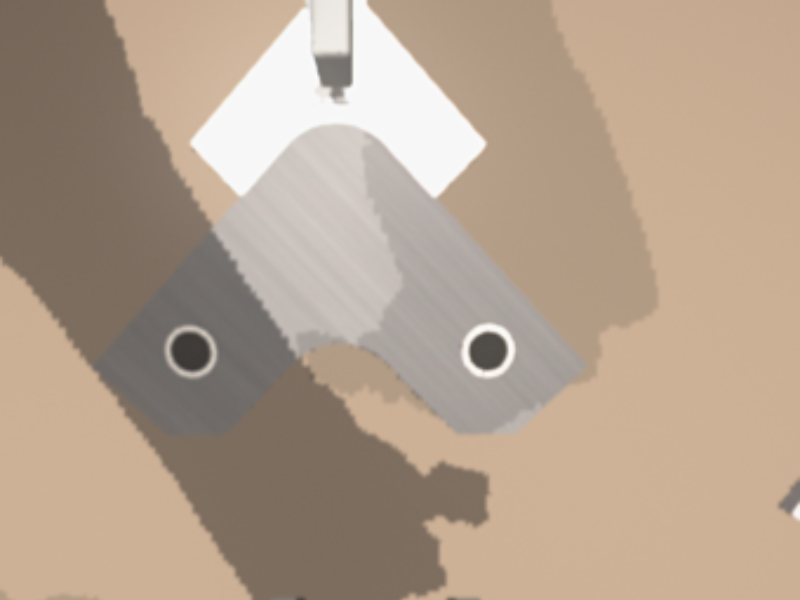

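The leaf sits on the corner at (335,125) with no visible gap. Now the R28 convex leaf.

Call:
apply_moves(
  series=[
    [[0.88, -0.13, 0, 0, 0, -0.16], [0.89, -0.12, 0, 0, 0, -0.16], [0.89, -0.1, 0, 0, 0, -0.16], [0.89, -0.09, 0.01, 0, 0, -0.16], [0.89, -0.08, 0, 0, 0, -0.16]],
  ],
)

```text
clock: 24.02
eef_pos: [652.6, 197.3, 190.7]
tool_rot: [-3.141, -0.001, 1.521]
force: [0.9, -0.2, 0.1]
width: 30.0
```

Call:
apply_moves(
  series=[
    [[0.89, -0.06, 0.01, 0, 0, -0.16], [0.89, -0.04, 0, 0, 0, -0.16], [0.89, -0.03, 0.01, 0, 0, -0.16], [0, 0, 0, 0, 0, 0], [0, 0, 0, 0, 0, 0]],
  ],
)

```text
clock: 24.65
eef_pos: [651.0, 328.9, 189.5]
tool_rot: [-3.141, -0.0, 1.571]
force: [1.2, -1.3, 0.4]
width: 30.0
```

```bash
python3 - <<'E'
from fit import *
snap("w7")
for R in(20,28):
  f,p=fit("convex",R,"w7",(594,337.5,np.radians(-47)));th=np.degrees(p[2]);print(R,f,np.round(p[:2],2),th)
plan(p[:2],100,th+135,5)
E
```

```text
20 -23.796424865722656 [593.54 338.61] -44.60770584463512
28 -25.0 [593.35 338.49] -44.32025657892545
pos [651.5 327.9 189.6] yaw 89.91 F [ 0.58 -0.75 -0.32] T [-0.03  -0.004 -0.014] t 24.7 w 29.9
[0.04, -0.23, 0.36, -0.0, 0.0, -0.03]
[0.04, -0.23, 0.36, -0.0, 0.0, -0.03]
[0.05, -0.23, 0.36, -0.0, 0.0, -0.03]
[0.04, -0.24, 0.36, -0.0, 0.0, -0.03]
[0.05, -0.23, 0.35, -0.0, 0.0, -0.03]
```

Call:
apply_moves(
  series=[
    [[0.04, -0.23, 0.36, 0, 0, -0.03], [0.04, -0.23, 0.36, 0, 0, -0.03], [0.05, -0.23, 0.36, 0, 0, -0.03], [0.04, -0.24, 0.36, 0, 0, -0.03], [0.05, -0.23, 0.35, 0, 0, -0.03]],
  ],
)

```text
clock: 25.32
eef_pos: [593.6, 338.1, 99.8]
tool_rot: [3.142, -0.0, 1.583]
force: [0.2, -0.0, 0.4]
width: 29.6
```

```bash
python3 - <<'E'
from fit import *
plan((593.35,338.49),24.5,90.68,3)
E
```

```text
pos [593.6 338.1  99.8] yaw 90.73 F [ 0.21 -0.01  0.38] T [0.008 0.044 0.014] t 25.32 w 29.6
[0.0, -0.0, 0.5, 0.0, -0.0, 0.0]
[0.0, -0.0, 0.5, 0.0, -0.0, 0.0]
[0.01, -0.01, 0.51, 0.0, -0.0, 0.0]
```

Call:
apply_moves(
  series=[
    [[0, 0, 0.5, 0, 0, 0], [0, 0, 0.5, 0, 0, 0], [0.01, 0, 0.5, 0, 0, 0], [0, 0, 0, 0, 0, 0], [0, 0, 0, 0, 0, 0]],
  ],
)

```text
clock: 25.95
eef_pos: [593.9, 340.5, 26.3]
tool_rot: [3.141, -0.002, 1.585]
force: [-0.2, 0.7, -0.0]
width: 30.0
```

Call:
apply_moves(
  series=[
    [[0, 0, 0, 0, 0, 0], [0, 0, 0, 0, 0, 0], [0, 0, 0, 0, 0, 0], [0, 0, 0, 0, 0, 0], [0, 0, 0, 0, 0, 0]],
  ],
  claw=-1,
)

```text
clock: 26.58
eef_pos: [594.1, 341.3, 26.9]
tool_rot: [3.14, -0.002, 1.586]
force: [0.3, -1.7, 6.5]
width: 13.0
```

Call:
apply_moves(
  series=[
    [[0, 0, -0.1, 0, 0, 0], [0, 0, -0.3, 0, 0, 0], [0, 0, -0.4, 0, 0, 0], [0, 0, -0.4, 0, 0, 0], [0, 0, -0.2, 0, 0, 0]],
  ],
)

```text
clock: 27.2
eef_pos: [593.8, 341.8, 97.7]
tool_rot: [3.139, -0.003, 1.586]
force: [0.0, -0.8, -2.2]
width: 12.9
```

```bash
python3 - <<'E'
from fit import *
plan((647.8+29.7,-41.4-4),94,82.35,10)
E
```

```text
pos [593.8 341.8  97.7] yaw 90.88 F [ 0.01 -0.77 -2.24] T [-0.061 -0.006 -0.011] t 27.2 w 12.9
[-0.78, 0.16, 0.01, 0.0, -0.0, 0.14]
[-0.77, 0.17, 0.0, 0.0, -0.0, 0.14]
[-0.77, 0.18, 0.01, 0.0, -0.0, 0.14]
[-0.77, 0.19, 0.0, 0.0, -0.0, 0.14]
[-0.77, 0.2, 0.01, 0.0, -0.0, 0.14]
[-0.76, 0.21, 0.0, 0.0, -0.0, 0.14]
[-0.76, 0.22, 0.01, 0.0, -0.0, 0.14]
[-0.76, 0.23, 0.0, 0.0, -0.0, 0.14]
[-0.75, 0.24, 0.01, 0.0, -0.0, 0.14]
[-0.75, 0.26, 0.0, 0.0, -0.0, 0.14]
```

Call:
apply_moves(
  series=[
    [[-0.78, 0.16, 0.01, 0, 0, 0.14], [-0.77, 0.17, 0, 0, 0, 0.14], [-0.77, 0.18, 0.01, 0, 0, 0.14], [-0.77, 0.19, 0, 0, 0, 0.14], [-0.77, 0.2, 0.01, 0, 0, 0.14]],
  ],
)

```text
clock: 27.82
eef_pos: [635.6, 146.1, 93.8]
tool_rot: [-3.141, -0.002, 1.513]
force: [0.5, 0.3, -1.7]
width: 13.2
```

Call:
apply_moves(
  series=[
    [[-0.76, 0.21, 0, 0, 0, 0.14], [-0.76, 0.22, 0.01, 0, 0, 0.14], [-0.76, 0.23, 0, 0, 0, 0.14], [-0.75, 0.24, 0.01, 0, 0, 0.14], [-0.75, 0.26, 0, 0, 0, 0.14]],
  ],
)

```text
clock: 28.45
eef_pos: [676.8, -47.3, 92.4]
tool_rot: [-3.141, -0.002, 1.439]
force: [0.6, -0.4, -2.7]
width: 13.1
```

```bash
python3 - <<'E'
from fit import *
plan((647.8+29.7,-41.4-4),28,82.35,3)
E
```

```text
pos [676.8 -47.3  92.4] yaw 82.46 F [ 0.61 -0.36 -2.68] T [ 0.031 -0.004  0.009] t 28.45 w 13.1
[0.01, 0.0, 0.43, -0.0, -0.0, 0.01]
[0.01, 0.01, 0.43, -0.0, -0.0, 0.01]
[0.02, 0.0, 0.43, -0.0, -0.0, 0.01]
```

Call:
apply_moves(
  series=[
    [[0.01, 0, 0.43, 0, 0, 0.01], [0.01, 0, 0.43, 0, 0, 0.01], [0.02, 0, 0.42, 0, 0, 0.01], [0, 0, 0.02, 0, 0, 0], [0, 0, 0, 0, 0, 0]],
  ],
)

```text
clock: 29.08
eef_pos: [676.4, -42.4, 26.2]
tool_rot: [-3.14, -0.002, 1.438]
force: [0.0, -0.4, -2.7]
width: 13.4
```

Call:
apply_moves(
  series=[
    [[0, 0, 0, 0, 0, 0], [0, 0, 0, 0, 0, 0], [0, 0, 0, 0, 0, 0], [0, 0, 0, 0, 0, 0], [0, 0, 0, 0, 0, 0]],
  ],
  claw=-0.3,
)

```text
clock: 29.7
eef_pos: [677.0, -44.0, 27.2]
tool_rot: [-3.141, -0.002, 1.436]
force: [-0.3, 0.3, 0.8]
width: 30.1
```

Call:
apply_moves(
  series=[
    [[0, 0, -0.2, 0, 0, 0], [0, 0, -0.6, 0, 0, 0], [0, 0, -0.8, 0, 0, 0], [0, 0.6, -0.9, 0, 0, 0], [0, 0.7, -0.7, 0, 0, 0]],
  ],
)

```text
clock: 30.32
eef_pos: [742.4, -52.9, 190.6]
tool_rot: [3.14, -0.002, 1.437]
force: [1.0, -0.1, -0.0]
width: 29.7
```

Call:
apply_moves(
  series=[
    [[0, 0.3, 0, 0, 0, 0], [0, 0, 0, 0, 0, 0], [0, 0, 0, 0, 0, 0], [0, 0, 0, 0, 0, 0], [0, 0, 0, 0, 0, 0]],
  ],
)

```text
clock: 30.95
eef_pos: [755.7, -54.9, 186.9]
tool_rot: [-3.14, -0.001, 1.437]
force: [-0.1, -0.1, -0.0]
width: 30.0
```

```bash
python3 - <<'E'
from fit import *
snap("w8");a,_,ci=imgs("w8")
f,b=fit("bracket",28,"w8",(552.5,-28.6,np.radians(-52.6)),wide=False);print("bracket",f,np.round(b[:2],2),np.degrees(b[2]))
f,p=fit("convex",28,"w8",(677.5,-45.4,np.radians(-52.6)),wide=False);print("leaf",f,np.round(p[:2],2),np.degrees(p[2]))
f,q=fit("concave",28,"w8",(493.3,-20.7,np.radians(-52.7)),wide=False);print("cc",f,np.round(q[:2],2),np.degrees(q[2]))
c,s=np.cos(b[2]),np.sin(b[2]);d=np.array([[c,s],[-s,c]])@(b[:2]-p[:2])+68
print("home delta in bracket axes",d,"along diag",-d.sum()/2**.5,"lateral(y-x)",(d[1]-d[0])/2**.5)
draw(a,ci,"bracket",28,b);draw(a,ci,"convex",28,p)
cv2.imwrite("pics/w8f.png",cv2.resize(a[0:260,120:460],(800,612))[:600])
plan(p[:2],100,np.degrees(p[2])+135,1)
E
```

```text
bracket -10.022438049316406 [552.8 -24.7] -54.34833043409739
leaf -25.0 [676.06 -42.31] -52.68050229736603
cc -0.0 [493.3 -20.7] -52.7
home delta in bracket axes [-18.14597828 -21.89287702] along diag 28.31174608802559 lateral(y-x) -2.6494575085492977
pos [755.9 -54.9 186.9] yaw 82.32 F [ 0.64 -0.04 -0.07] T [-0.001  0.054 -0.018] t 31.0 w 30.3
[0.03, -1.61, 1.74, -0.01, -0.01, -0.0]
```

View pics/w8f.png

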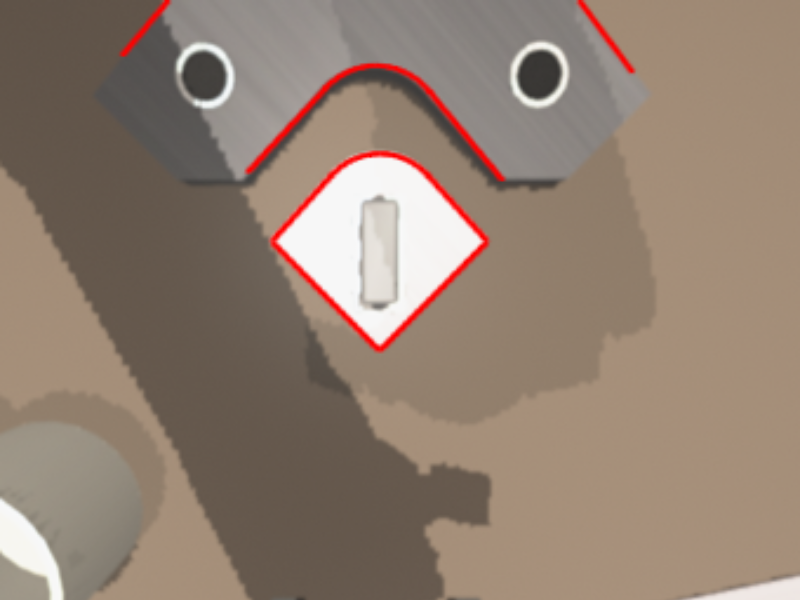

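```bash
sed -i 's/    return -np.minimum(np.linalg.norm(v\[0\]-v\[1\],axis=1),25).mean()/    k=(q[:,1]>4)\&(q[:,1]<L.shape[0]-4)\&(q[:,0]>4)\&(q[:,0]<L.shape[1]-4)\n    return -np.minimum(np.linalg.norm(v[0]-v[1],axis=1),25)[k].mean()/' fit.py; python3 - <<'E'
from fit import *
p=np.array([676.06,-42.31])
for n in("w2","w5","w6","w8"):
  for off in (0,3):
    f,b=fit("bracket",28,n,(552.5+off,-28.6+off,np.radians(-52.6)),wide=False)
    h=b[:2]+96.17*np.array([np.cos(b[2]+np.pi/4),np.sin(b[2]+np.pi/4)])
    print(n,round(f,2),np.round(b[:2],2),round(np.degrees(b[2]),2),"home",np.round(h,2))
E
```

```text
w2 -10.77 [552.22 -28.9 ] -52.32 home [647.6  -41.16]
w2 -10.77 [552.23 -28.88] -52.33 home [647.62 -41.15]
w5 -9.15 [552.4  -28.62] -52.71 home [647.7  -41.52]
w5 -9.15 [552.37 -28.67] -52.66 home [647.68 -41.48]
w6 -12.59 [552.6  -28.72] -52.59 home [647.93 -41.42]
w6 -12.59 [552.62 -28.74] -52.58 home [647.95 -41.43]
w8 -20.48 [552.13 -29.65] -52.17 home [647.55 -41.65]
w8 -20.47 [551.59 -31.35] -51.43 home [647.16 -42.11]
```

Call:
apply_moves(
  series=[
    [[0, -0.5, 0.2, 0, 0, 0], [0.01, -0.5, 0.4, 0, 0, 0], [0.01, -0.4, 0.5, 0, 0, 0], [0.01, -0.21, 0.64, 0, 0, 0], [0, 0, 0, 0, 0, 0]],
  ],
)

```text
clock: 31.62
eef_pos: [674.0, -42.8, 97.9]
tool_rot: [-3.135, -0.0, 1.437]
force: [0.5, -0.7, -0.0]
width: 29.8
```

```bash
python3 - <<'E'
from h import *
plan((676.1,-42.3),25,82.35,3)
E
```

```text
pos [674.  -42.8  97.9] yaw 82.35 F [ 0.52 -0.71 -0.05] T [-0.005 -0.023 -0.049] t 31.62 w 29.8
[0.0, 0.02, 0.49, -0.02, -0.0, 0.0]
[0.01, 0.01, 0.48, -0.02, -0.0, 0.0]
[0.0, 0.02, 0.49, -0.02, -0.0, 0.0]
```

Call:
apply_moves(
  series=[
    [[0.01, 0.01, 0.48, 0, 0, 0], [0, 0.01, 0.48, 0, 0, 0], [0, 0, 0.47, 0, 0, 0], [0, 0, 0, 0, 0, 0], [0, 0, 0, 0, 0, 0]],
  ],
)

```text
clock: 32.25
eef_pos: [678.2, -41.8, 28.9]
tool_rot: [3.142, -0.002, 1.437]
force: [-0.5, -0.5, -0.4]
width: 30.2
```

Call:
apply_moves(
  series=[
    [[0, 0, 0, 0, 0, 0], [0, 0, 0, 0, 0, 0], [0, 0, 0, 0, 0, 0], [0, 0, 0, 0, 0, 0], [0, 0, 0, 0, 0, 0]],
  ],
  claw=-1,
)

```text
clock: 32.88
eef_pos: [678.6, -41.8, 29.8]
tool_rot: [3.14, -0.002, 1.437]
force: [-0.3, 0.0, 5.8]
width: 12.8
```

Call:
apply_moves(
  series=[
    [[0, 0, -0.03, 0, 0, 0], [0, 0, -0.02, 0, 0, 0], [0, 0, 0, 0, 0, 0], [0, 0, 0, 0, 0, 0], [0, 0, 0, 0, 0, 0]],
  ],
)

```text
clock: 33.5
eef_pos: [677.5, -42.0, 30.9]
tool_rot: [-3.141, -0.002, 1.437]
force: [-0.2, -0.3, -2.6]
width: 12.5
```

```bash
python3 - <<'E'
from h import *
plan((676.1,-42.3),25,82.35,1)
E
```

```text
pos [677.5 -42.   30.9] yaw 82.31 F [-0.22 -0.31 -2.58] T [-0.021 -0.069  0.002] t 33.5 w 12.5
[-0.01, -0.03, 0.12, -0.01, -0.01, -0.01]
```

Call:
apply_moves(
  series=[
    [[-0.02, -0.1, 0, 0, 0, 0], [-0.02, -0.1, 0, 0, 0, 0], [-0.02, -0.1, 0, 0, 0, 0], [0, -0.1, 0, 0, 0, 0], [0, 0, 0, 0, 0, 0]],
  ],
)

```text
clock: 34.12
eef_pos: [656.9, -42.2, 31.1]
tool_rot: [-3.14, -0.001, 1.437]
force: [0.3, -0.3, -2.1]
width: 13.1
```

```bash
python3 - <<'E'
from fit import *
plan((650,-41.6),30.5,82.35,1)
a,ci=snap("w9");cv2.imwrite("pics/w9c.png",cv2.resize(a,(800,600)))
E
```

```text
pos [656.9 -42.2  31.1] yaw 82.32 F [ 0.3  -0.26 -2.09] T [-0.04  -0.035 -0.001] t 34.12 w 13.1
[-0.01, -0.14, 0.01, -0.01, -0.01, -0.0]
```

View pics/w9c.png

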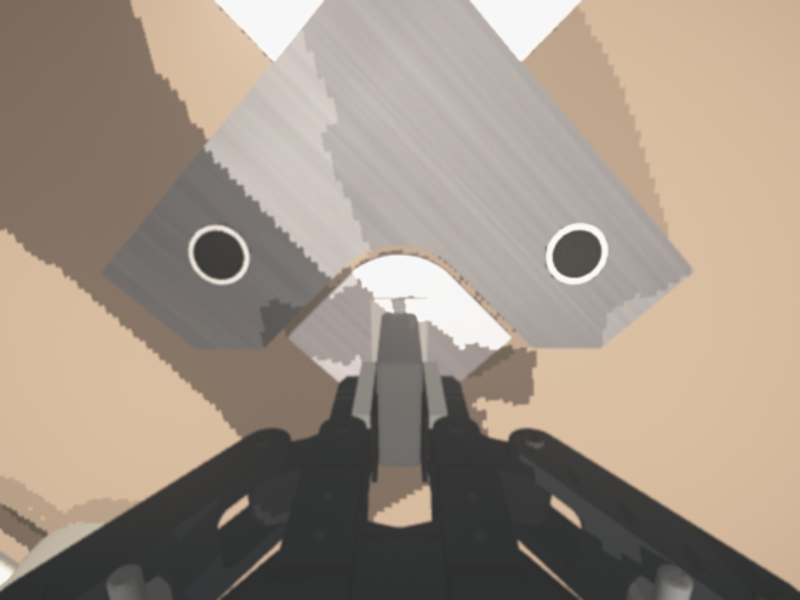

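The held leaf's curve sits at (400,255) inside the fillet, parallel, with the left gap slightly wider. A quick fit will give the numbers.

```bash
python3 - <<'E'
from fit import *
import fit as F
f,b=fit("bracket",28,"w9",(552.5,-29,np.radians(-52.6)),wide=False);print(f,np.round(b[:2],2),np.degrees(b[2]))
o0=F.outline
def o(k,R):
    P,N,z=o0(k,R)
    if k=="convex": m=(P.sum(1)<-12)&(np.abs(P[:,0]-P[:,1])>18)|(P.sum(1)<-40); m&=~((P[:,0]>27)|(P[:,1]>27)); return P[m],N[m],z
    return P,N,z
F.outline=o
for z0 in(0.5,1.5):
  for d in (0,1.5):
    f,p=fit("convex",28,"w9",(654.5+d,-42.2,np.radians(-52.6)),wide=False,z0=z0)
    c,s=np.cos(b[2]),np.sin(b[2]);r=np.array([[c,s],[-s,c]])@(p[:2]-b[:2])-68
    print(z0,round(f,2),np.round(p[:2],2),np.degrees(p[2]),"gaps x,y",np.round(r,2),"shift tool x",np.round((r[0]-r[1])/2**.5,2),"back",np.round(-r.sum()/2**.5,2))
E
```

```text
-12.88057804107666 [555.73 -26.  ] -52.730367929188716
0.5 -25.0 [654.5 -42.2] -52.6 gaps x,y [4.7 0.8] shift tool x 2.76 back -3.89
0.5 -25.0 [654.17 -40.94] -53.18405934363045 gaps x,y [3.5 1.3] shift tool x 1.55 back -3.4
1.5 -25.0 [654.5 -42.2] -52.6 gaps x,y [4.7 0.8] shift tool x 2.76 back -3.89
1.5 -25.0 [653.72 -42.1 ] -49.90768169045403 gaps x,y [4.15 0.24] shift tool x 2.77 back -3.1
```

Call:
apply_moves(
  series=[
    [[0, -0.02, 0, 0, 0, 0], [0, -0.02, 0, 0, 0, 0], [0, -0.01, 0, 0, 0, 0], [0, 0, 0, 0, 0, 0], [0, 0, 0, 0, 0, 0]],
  ],
)

```text
clock: 34.8
eef_pos: [655.0, -42.0, 31.1]
tool_rot: [-3.141, -0.002, 1.436]
force: [0.6, 0.3, -2.0]
width: 12.7
```

Call:
apply_moves(
  series=[
    [[0, -0.01, 0, 0, 0, 0], [0, -0.01, 0, 0, 0, 0], [0, 0, 0, 0, 0, 0], [0, 0, 0, 0, 0, 0], [0, 0, 0, 0, 0, 0]],
  ],
)

```text
clock: 35.42
eef_pos: [654.0, -41.8, 31.1]
tool_rot: [-3.141, -0.002, 1.437]
force: [-0.2, 0.4, -2.5]
width: 12.9
```

```bash
python3 - <<'E'
from fit import *
plan((650,-41.6),30.5,82.35,1)
a,ci=snap("w10");cv2.imwrite("pics/w10c.png",cv2.resize(a[150:300,180:380],(800,600),interpolation=cv2.INTER_CUBIC))
E
```

```text
pos [654.  -41.8  31.1] yaw 82.31 F [-0.24  0.39 -2.48] T [-0.045 -0.035 -0.006] t 35.42 w 12.9
[-0.01, -0.08, 0.01, -0.01, -0.02, -0.01]
```

View pics/w10c.png

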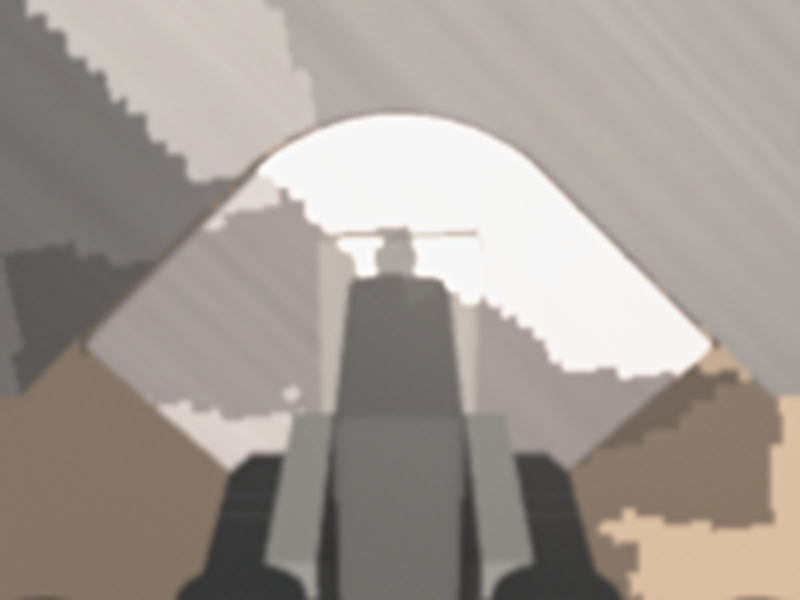

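Gaps are thin and nearly even along both walls, the left a hair wider. Continuing in small steps with force checks.

Call:
apply_moves(
  series=[
    [[0, -0.01, 0, 0, 0, 0], [0, 0, 0, 0, 0, 0], [0, -0.01, 0, 0, 0, 0], [0, 0, 0, 0, 0, 0], [0, 0, 0, 0, 0, 0]],
  ],
)

```text
clock: 36.1
eef_pos: [653.0, -41.7, 31.1]
tool_rot: [-3.141, -0.002, 1.436]
force: [0.2, 0.1, -2.4]
width: 13.1
```

```bash
python3 - <<'E'
from h import *
plan((650,-41.6),30.5,82.35,1)
E
```

```text
pos [653.  -41.7  31.1] yaw 82.3 F [ 0.19  0.11 -2.38] T [-0.04   0.006  0.032] t 36.1 w 13.1
[-0.01, -0.06, 0.01, -0.01, -0.02, -0.01]
```

Call:
apply_moves(
  series=[
    [[0, -0.01, 0, 0, 0, 0], [0, 0, 0, 0, 0, 0], [0, 0, 0, 0, 0, 0], [0, 0, 0, 0, 0, 0], [0, 0, 0, 0, 0, 0]],
  ],
)

```text
clock: 36.72
eef_pos: [652.5, -41.6, 31.0]
tool_rot: [-3.141, -0.002, 1.436]
force: [0.2, 0.0, -1.5]
width: 13.0
```

Call:
apply_moves(
  series=[
    [[0, -0.01, 0, 0, 0, 0], [0, 0, 0, 0, 0, 0], [0, 0, 0, 0, 0, 0], [0, 0, 0, 0, 0, 0], [0, 0, 0, 0, 0, 0]],
  ],
)

```text
clock: 37.35
eef_pos: [652.0, -41.5, 31.1]
tool_rot: [-3.141, -0.002, 1.437]
force: [-0.9, 0.2, -2.7]
width: 12.9
```

Call:
apply_moves(
  series=[
    [[0, -0.01, 0, 0, 0, 0], [0, 0, 0, 0, 0, 0], [0, 0, 0, 0, 0, 0], [0, 0, 0, 0, 0, 0], [0, 0, 0, 0, 0, 0]],
  ],
)

```text
clock: 37.98
eef_pos: [651.5, -41.5, 31.1]
tool_rot: [-3.141, -0.002, 1.437]
force: [0.3, -0.1, -2.1]
width: 12.9
```

Call:
apply_moves(
  series=[
    [[0, -0.01, 0, 0, 0, 0], [0, 0, 0, 0, 0, 0], [0, 0, 0, 0, 0, 0], [0, 0, 0, 0, 0, 0], [0, 0, 0, 0, 0, 0]],
  ],
)

```text
clock: 38.6
eef_pos: [651.0, -41.4, 31.1]
tool_rot: [-3.141, -0.002, 1.437]
force: [0.2, -0.3, -2.2]
width: 13.0
```

Call:
apply_moves(
  series=[
    [[0, -0.01, 0, 0, 0, 0], [0, 0, 0, 0, 0, 0], [0, 0, 0, 0, 0, 0], [0, 0, 0, 0, 0, 0], [0, 0, 0, 0, 0, 0]],
  ],
)

```text
clock: 39.22
eef_pos: [650.9, -41.5, 31.2]
tool_rot: [3.142, -0.002, 1.436]
force: [1.3, -1.2, -3.0]
width: 12.9
```

```bash
python3 - <<'E'
from h import *
plan((650,-41.6),30.5,82.35,1)
E
```

```text
pos [650.9 -41.5  31.2] yaw 82.3 F [ 1.3  -1.19 -3.03] T [-0.201 -0.464 -0.029] t 39.23 w 12.9
[-0.0, -0.02, 0.01, 0.0, -0.01, -0.01]
```

Call:
apply_moves(
  series=[
    [[0, -0.01, 0, 0, 0, 0], [0, 0, 0, 0, 0, 0], [0, 0, 0, 0, 0, 0], [0, 0, 0, 0, 0, 0], [0, 0, 0, 0, 0, 0]],
  ],
)

```text
clock: 39.85
eef_pos: [650.6, -41.5, 31.3]
tool_rot: [3.141, -0.002, 1.436]
force: [3.2, -2.5, -2.8]
width: 13.1
```

```bash
python3 - <<'E'
from h import *
plan((650,-41.6),30.5,82.35,1)
E
```

```text
pos [650.6 -41.5  31.3] yaw 82.3 F [ 3.22 -2.48 -2.83] T [-0.527 -1.164 -0.107] t 39.85 w 13.1
[-0.0, -0.01, 0.02, 0.01, -0.01, -0.01]
```

The right wall bears at about 3.9 N and the left at about 1 N, so I'm nudging parallel to the right wall, towards the left one.

Call:
apply_moves(
  series=[
    [[-0.01, -0.01, 0, 0, 0, 0], [0, 0, 0, 0, 0, 0], [0, 0, 0, 0, 0, 0], [0, 0, 0, 0, 0, 0], [0, 0, 0, 0, 0, 0]],
  ],
)

```text
clock: 40.48
eef_pos: [650.3, -41.7, 31.3]
tool_rot: [3.14, -0.002, 1.437]
force: [5.7, -1.7, -2.2]
width: 13.0
```

```bash
cat >>h.py <<'E'
def ab(th=-52.6):
    s,R=st();c,q=np.cos(np.radians(th)),np.sin(np.radians(th));F=np.array(s["force"][:2])
    print("local x,y force",np.round([F@[c,q],F@[-q,c]],2),"Fz",round(s["force"][2],2),"T",np.round(s["torque"],2),np.round(s["eef_pos"],2),s["clock"])
E
python3 -c "
from h import *
ab()"
```

```text
local x,y force [4.81 3.53] Fz -2.19 T [-0.47 -1.38 -0.02] [650.35 -41.68  31.33] 40.475
```

Call:
apply_moves(
  series=[
    [[-0.005, 0, 0, 0, 0, 0], [0, 0, 0, 0, 0, 0], [0, 0, 0, 0, 0, 0], [0, 0, 0, 0, 0, 0], [0, 0, 0, 0, 0, 0]],
  ],
)

```text
clock: 41.1
eef_pos: [650.4, -41.7, 31.3]
tool_rot: [3.14, -0.002, 1.437]
force: [5.1, -1.3, -2.7]
width: 12.8
```

```bash
python3 -c "
from h import *
ab()"
```

```text
local x,y force [4.13 3.31] Fz -2.65 T [-0.4  -1.36 -0.07] [650.36 -41.68  31.33] 41.1
```

Call:
apply_moves(
  series=[
    [[0, 0, 0, 0, 0, 0.03], [0, 0, 0, 0, 0, 0], [0, 0, 0, 0, 0, 0], [0, 0, 0, 0, 0, -0.03], [0, 0, 0, 0, 0, 0]],
  ],
)

```text
clock: 41.72
eef_pos: [650.3, -41.7, 31.3]
tool_rot: [3.14, -0.002, 1.437]
force: [5.0, -1.7, -2.7]
width: 12.9
```

```bash
python3 -c "
from h import *
ab()"
```

```text
local x,y force [4.36 2.94] Fz -2.67 T [-0.38 -1.34 -0.07] [650.35 -41.7   31.29] 41.725
```

Call:
apply_moves(
  series=[
    [[-0.006, -0.005, 0, 0, 0, 0], [0, 0, 0, 0, 0, 0], [0, 0, 0, 0, 0, 0], [0, 0, 0, 0, 0, 0], [0, 0, 0, 0, 0, 0]],
  ],
)

```text
clock: 42.35
eef_pos: [650.3, -41.7, 31.3]
tool_rot: [3.14, -0.003, 1.437]
force: [5.5, -1.4, -3.1]
width: 13.1
```

```bash
python3 -c "
from h import *
ab()"
```

```text
local x,y force [4.46 3.57] Fz -3.14 T [-0.34 -1.4  -0.05] [650.3  -41.73  31.34] 42.35
```

Call:
apply_moves(
  series=[
    [[-0.005, 0, 0, 0, 0, 0], [0, 0, 0, 0, 0, 0], [0, 0, 0, 0, 0, 0], [0, 0, 0, 0, 0, 0], [0, 0, 0, 0, 0, 0]],
  ],
)

```text
clock: 42.98
eef_pos: [650.3, -41.7, 31.4]
tool_rot: [3.14, -0.003, 1.437]
force: [6.2, -0.9, -2.9]
width: 12.8
```

```bash
python3 -c "
from h import *
ab()"
```

```text
local x,y force [4.5  4.34] Fz -2.86 T [-0.24 -1.41  0.01] [650.3  -41.71  31.38] 42.975
```

Balanced at 4.5 N and 4.3 N, and the TCP no longer moves: home on both lands. Lowering, releasing and checking.

Call:
apply_moves(
  series=[
    [[0, 0.005, 0.01, 0, 0, 0], [0, 0, 0.01, 0, 0, 0], [0, 0, 0.01, 0, 0, 0], [0, 0, 0, 0, 0, 0], [0, 0, 0, 0, 0, 0]],
  ],
)

```text
clock: 43.6
eef_pos: [650.3, -41.8, 30.2]
tool_rot: [3.14, -0.003, 1.437]
force: [5.6, -0.3, 0.1]
width: 13.1
```

Call:
apply_moves(
  series=[
    [[0, 0, 0, 0, 0, 0], [0, 0, 0, 0, 0, 0], [0, 0, 0, 0, 0, 0], [0, 0, 0, 0, 0, 0], [0, 0, 0, 0, 0, 0]],
  ],
  claw=-0.3,
)

```text
clock: 44.22
eef_pos: [649.2, -42.5, 29.5]
tool_rot: [-3.141, -0.002, 1.436]
force: [-0.1, -0.2, 0.2]
width: 30.1
```

Call:
apply_moves(
  series=[
    [[0, 0, -0.2, 0, 0, 0], [0, 0, -0.6, 0, 0, 0], [0, 0, -0.8, 0, 0, 0], [0, 0.6, -0.9, 0, 0, 0], [0, 0.6, -0.7, 0, 0, 0]],
  ],
)

```text
clock: 44.85
eef_pos: [710.0, -50.8, 192.9]
tool_rot: [3.14, -0.002, 1.437]
force: [1.4, 0.5, -0.6]
width: 30.3
```

Call:
apply_moves(
  series=[
    [[0, 0, -0.5, 0, 0, 0], [0, 0, -0.5, 0, 0, 0], [0, 0, 0, 0, 0, 0], [0, 0, 0, 0, 0, 0], [0, 0, 0, 0, 0, 0]],
  ],
)

```text
clock: 45.48
eef_pos: [708.1, -51.1, 238.3]
tool_rot: [-3.139, -0.001, 1.437]
force: [-0.1, 0.4, 0.3]
width: 29.6
```

```bash
python3 - <<'E'
from fit import *
snap("w11");a,_,ci=imgs("w11");ctrl_s=st()[0];print(np.round(ctrl_s["eef_pos"],1),ctrl_s["clock"])
f,b=fit("bracket",28,"w11",(552.5,-28.8,np.radians(-52.6)),wide=False);print("bracket",f,np.round(b[:2],2),np.degrees(b[2]))
for k,x,o in(("convex",(647.7,-41.6),68),("concave",(493.3,-20.8),-42)):
  f,p=fit(k,28,"w11",(*x,np.radians(-52.6)),wide=False)
  c,s=np.cos(b[2]),np.sin(b[2]);print(k,round(f,2),np.round(p[:2],2),round(np.degrees(p[2]),2),"offset from home",np.round(np.array([[c,s],[-s,c]])@(p[:2]-b[:2])-o,2))
cv2.imwrite("pics/w11f.png",cv2.resize(a[0:255,110:450],(800,600),interpolation=cv2.INTER_CUBIC))
E
```

```text
[708.2 -51.  238.3] 45.525
bracket -16.221176147460938 [552.84 -29.39] -52.44050702046269
convex -25.0 [647.7 -41.6] -52.6 offset from home [-0.49 -0.25]
concave -23.85 [491.7  -20.42] -52.73 offset from home [-2.38 -1.  ]
```

View pics/w11f.png

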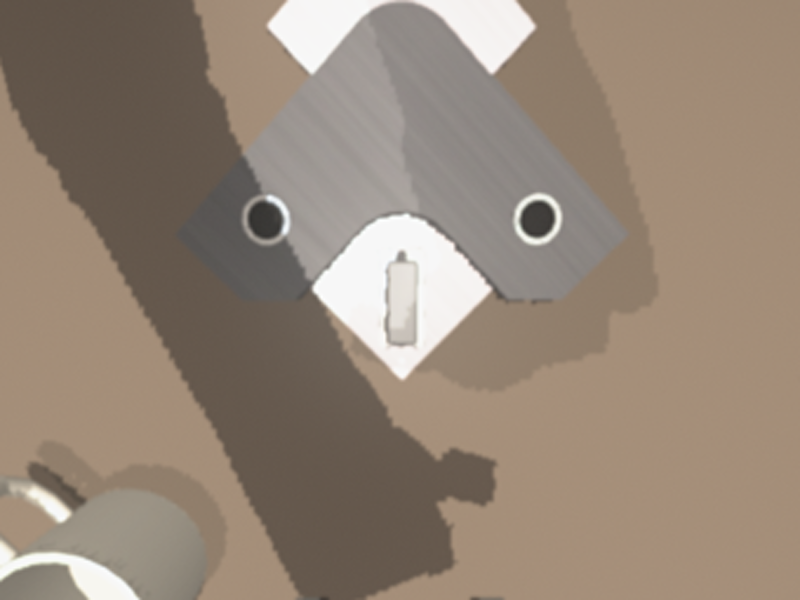

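The convex leaf is home (about 0.5 mm by fit). The concave estimate from this clipped view is poor, so I'm checking it from straight above.

Call:
apply_moves(
  series=[
    [[0, -0.83, 0.2, 0, 0, 0], [0, -0.83, 0.2, 0, 0, 0], [0, -0.83, 0.2, 0, 0, 0], [0, -0.83, 0.3, 0, 0, 0], [0, -0.83, 0.3, 0, 0, 0]],
  ],
)

```text
clock: 46.15
eef_pos: [501.6, -22.9, 179.0]
tool_rot: [-3.14, -0.002, 1.436]
force: [0.2, -0.1, -0.7]
width: 29.9
```

Call:
apply_moves(
  series=[
    [[0, 0, 0, 0, 0, 0], [0, 0, 0, 0, 0, 0], [0, 0, 0, 0, 0, 0], [0, 0, 0, 0, 0, 0], [0, 0, 0, 0, 0, 0]],
  ],
)

```text
clock: 46.78
eef_pos: [503.6, -23.0, 179.7]
tool_rot: [-3.141, -0.002, 1.436]
force: [0.8, 0.3, 0.1]
width: 30.1
```

```bash
python3 - <<'E'
from fit import *
snap("w12");a,_,ci=imgs("w12");s=st()[0];print(np.round(s["eef_pos"],1),s["clock"])
f,b=fit("bracket",28,"w12",(552.5,-28.8,np.radians(-52.6)),wide=False);print("bracket",f,np.round(b[:2],2),np.degrees(b[2]))
f,p=fit("concave",28,"w12",(493.3,-20.8,np.radians(-52.6)),wide=False)
c,q=np.cos(b[2]),np.sin(b[2]);print(round(f,2),np.round(p[:2],2),round(np.degrees(p[2]),2),"offset",np.round(np.array([[c,q],[-q,c]])@(p[:2]-b[:2])+42,2))
z=proj(ci,[[525,-25,6]])[0];x,y=int(z[0]),int(z[1]);print(x,y)
x0=max(0,x-100);y0=max(0,y-90);cv2.imwrite("pics/w12f.png",cv2.resize(a[y0:y0+150,x0:x0+200],(800,600),interpolation=cv2.INTER_CUBIC))
E
```

```text
[503.5 -23.  179.6] 46.825
bracket -19.632221221923828 [550.95 -26.53] -52.67305652916518
-24.29 [493.97 -20.69] -52.36 offset [2.8  0.23]
279 208
```

```bash
python3 - <<'E'
from fit import *
import fit as F
o0=F.outline
def o(k,R):
    P,N,z=o0(k,R)
    if k=="bracket": m=(P.min(1)<1)&(P.max(1)<75); return P[m],N[m],z
    return P,N,z
F.outline=o
for n in("w12","w6"):
  f,p=fit("concave",28,n,(493.3,-20.8,np.radians(-52.6)),wide=False)
  for d in(0,1.5):
    f2,b=fit("bracket",28,n,(552.5+d,-28.8+d,np.radians(-52.6)),wide=False)
    c,q=np.cos(b[2]),np.sin(b[2]);print(n,round(f,2),round(f2,2),np.round(b[:2],2),round(np.degrees(b[2]),2),np.round(p[:2],2),round(np.degrees(p[2]),2),"off",np.round(np.array([[c,q],[-q,c]])@(p[:2]-b[:2])+42,2))
# brown-gap check along lands
a,_,ci=imgs("w12");hsv=cv2.cvtColor(a,cv2.COLOR_BGR2HSV);th=np.radians(-52.5);M=np.array([[np.cos(th),-np.sin(th)],[np.sin(th),np.cos(th)]])
for t in(5,15,25):
  for ax in(0,1):
    d=np.arange(-5,4);L=np.c_[np.full(9,t),-28+d] if ax==0 else np.c_[-28+d,np.full(9,t)]
    W=L@M.T+[552.4,-28.7];u=np.round(proj(ci,np.c_[W,np.full(9,6.)])).astype(int);print("land",ax,t,"S",hsv[u[:,1],u[:,0],1],"V",hsv[u[:,1],u[:,0],2])
E
```

```text
w12 -24.29 -24.17 [547.74 -29.48] -52.19 [493.97 -20.69] -52.36 off [2.09 4.9 ]
w12 -24.29 -24.16 [547.86 -29.3 ] -52.31 [493.97 -20.69] -52.36 off [2.24 4.62]
w6 -24.74 -16.86 [552.7  -28.88] -52.47 [492.9  -20.78] -53.37 off [-0.86 -0.48]
w6 -24.74 -16.85 [552.7  -28.86] -52.52 [492.9  -20.78] -53.37 off [-0.8  -0.54]
land 0 5 S [21 22 21 20 20 20 16 15 15] V [185 186 185 177 130 101  78  84  84]
land 1 5 S [21 21 21 21 19 20 19 22 17] V [183 180 156 156 132 115  95  83  90]
land 0 15 S [21 22 22 20 19 19 19 17 17] V [183 183 183 180 161  94  94  75  92]
land 1 15 S [23 22 23 15 19 22 22 16 16] V [181 188 202 227 226 187 130  82  82]
land 0 25 S [19 20 19 20 21 20 20 14 14] V [184 188 187 180 170 100 100  74  91]
land 1 25 S [ 3  3  7 11 13 23 22 19 18] V [247 247 244 242 236 164 117  92  99]
```

No desk-coloured gap shows along either land (saturation stays at or below 23, straight from leaf to bracket wall). Both leaves are seated and the R20 leaves were never touched, so I'm handing in.

```bash
python3 -c "
from h import *
print(ctrl.finish_job())"
```

```text
the job is handed in; nothing more can be done
None
```

The middle bracket's radius is 28 mm, and both 28 mm leaves are left seated on it. I handed the job in with about 25 s to spare; the system gives no verdict.

- **Concave 28, outer corner:** the first press gave about 3.6 N on each land. It was held for over 2 s, with a total side force of about 5–6 N. I then lowered it to the desk and released it.
- **Convex 28, inside fillet:** it first bore mostly on one land, so I nudged it across. The last press balanced at about 4.5 N and 4.3 N, with a total side force of about 6 N. Nothing moved when I pressed slightly further. I then lowered it to the desk and released it.
- **Other things:** the 20 mm leaves, the far bracket and the bystanders were never touched.

**Last checks**
- **Convex leaf:** camera fits put it about 0.5 mm from home.
- **Concave leaf:** the clearest view put it about 1 mm from home and about 0.9° off. A later close view showed no desk-coloured gap along either land; it would miss gaps under about 2 mm.
- **Disagreeing fits:** two views put the concave leaf 2.5 to 5 mm off. In one it was partly cut off by the picture edge; in the other the bracket fit had caught the wrong edge. I discounted both.
- **Not viewed:** the picture limit kept me from looking at the last close-up, so I judged that one by pixel values only.

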